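Clamp a gel cassette in its tank with the wedge

ROBOT

A 6-joint arm with a two-finger parallel gripper is mounted at the origin on a cart in front of the work surface, level with it; the furniture and walls round the work are solid. World frame = base frame: x ahead of the robot, y to its left, z up, the work surface at z = 0. Lengths are in mm, angles in rad, forces in N, time in s.
With the tool pointing down it reaches from about 350 to 875 mm from the base axis. Payload 4.2 kg.
Tool frame: the origin (TCP) lies midway between the tips of the shut fingers; the grasp point (between the pads) lies 19 mm behind it (arm.grip_point_offset is the z of the grasp point in the tool frame, in mm); z points along the fingers, x is the direction in which the jaws open and shut, and the axes are right-handed (so a half turn about z gives the same grasp; the last joint's range is limited). The gripper opens to 85 mm and grips with 20 to 120 N. Pads are 22 mm wide; open, the fingers measure 114 mm over their backs; the gripper's body (76 mm by 85 mm) begins 54 mm behind the grasp point. The pads swing forward as they close: fully open they stand 13 mm farther back than shut.
Start: joints at [1.489, 0.385, 0.008, 0, -1.194, -0.259], TCP at [208.868, 589.044, 231.312] pointing down, gripper open.
Joint ranges: [-3.14, 3.14], [-1.21, 2.06], [-1.07, 1.41], [-3.16, 2.05], [-2.99, -0.16], [-3.1, 3.1]. Speed limits (rad/s): [2.79, 2.79, 3.14, 3.14, 3.14, 3.14].

INTERFACE

Orientations are given as a unit quaternion [x, y, z, w].
In Python, from bench import arm gives the robot as it stands.
- The arm moves only by the shell command python3 -m jog 'ROWS'. ROWS is JSON, a list of rows, each an object of numbers: "hand": the finger opening in mm, from 0 to 85.4; "dx", "dy", "dz": the shift along the tool's x, y, z in mm; "rx", "ry", "rz": the turn, a rotation vector about the tool's x, y, z in rad. A call has 1 to 5 rows; each row shifts and turns the commanded pose from where the row before left it, along the tool's axes as they then stand; what a row does not reach is not made up. A row lasts 1/12 s, in which the tool goes at most 41.7 mm and 7.16 degrees, less where a joint would pass 70% of its speed; a pose out of reach is approached as far as the arm can. A call with a gripper value outside its range is refused whole. The fingers move at their own pace and stop on an object; the grip force is fixed at half the most. Time passes only in rows, so rows that do not move let the fingers close. It gives the time, the measured TCP pose, the force and the opening at its end, in the units of the state.
- arm.read_state(): the state, without advancing time (a new reading comes with each control period).
- arm.get_image(name): name is "scene" or "top"; returns a dict with "img" (400x640x3 uint8, red, green, blue), "depth" (400x640 float32, mm along the optical axis (not along the pixel's ray), 0 where there is no reading), "intrinsics" (3x3 intrinsics, pixels), "R" (3x3) and "t" (3): a world point X has camera coordinates R X + t. Camera axes: x right, y down, z forward; pixel columns grow to the right and rows downward; lengths in mm; the calibration is good to about 2 mm. A picture is of the moment at which its call begins.
- arm.job_done(): hands the job in, once; it reports no verdict.
The state is a dict: "clock": time; "joints": joint angles; "joint_vel": joint speeds; "joint_efforts": joint torques, N m; "position": TCP position; "ee_rot": TCP orientation; "contact_force": force on the tool from outside, world axes, zero at the start; "wrist_torque": the same for the moment, N m; "gripper_width": finger opening in mm.
Only numpy, scipy, OpenCV 4.12 (cv2) and the standard library are available. Lean on these libraries where they do the work, as an engineer would, in place of code of your own. Each camera call takes 0.05 s, during which the arm holds its last target.

TASK

Take the gel cassette from the drying rack and lower it gently, upright and all the way down, between the guides of the clear tank. Then set the plastic wedge upright in the slot between the cassette and the tank's sloping plate, slope against slope, let go of it, and tap it down on its head with the fingertips until it locks the cassette tight against the gasket: it must not stay loose, but do not force it, or the glass cracks. Leave the other things on the bench where they are.

Things in the scene. Friction and masses are not known exactly. Their poses are not given: they have to be found in the camera images.
- tank: clear open-topped gel tank fixed to the bench, 124 x 132 x 82 mm, floor 6 mm thick. Origin: centre of its underside; x points away from the robot, from the sloping plate to the gasket, z up. Inside stand (from -x) the grey sloping plate, the wedge slot, the place of the cassette, the gasket on its grey core. Nothing inside stands above 89 mm but two thin pins, to 102 mm, at x = 42, y = +-40 mm
- cassette_seat (a point): where the middle of the cassette's foot goes, on the tank's floor: x = 2, y = 0, z = 6 mm in the tank's frame, same axes. To +x is a black gasket whose face stands 4 to 8 mm away (it differs each time); to -x, before the cassette's side edges, two grey lips, 5.5 mm away. Both are flared at the top, 76 to 89 mm above the bench. Side stops leave 3.5 mm each side of the cassette
- tank_slot (a point): middle of the wedge slot's mouth, level with the sloping plate's top edge: x = -14.6, y = 0, z = 88 mm in the tank's frame, same axes. The plate is 72 mm wide; its face is at x = -18 mm (tank's frame) at 40 mm above the bench and goes 0.16 mm to -x for each mm up. Two ribs on it, 48 mm apart, guide the wedge's sides
- cassette_mid (a point): centre of the loose gel cassette, a white plate and a glass plate with grey spacers: 100 mm wide (its y), 112 mm tall (z), 8 mm thick (x), about 0.35 kg. It stands upright between pegs in the rack, its foot 8 mm above the bench. It may face either way in the tank; seated there, this point is 62 mm above the bench and the cassette can still shift 1.5 to 5.5 mm between gasket and lips
- wedge_head (a point): centre of the head, 24 (x) x 46 (y) x 30 mm (z), of the loose off-white plastic wedge; it is held here. The wedge weighs about 0.1 kg, is 116 mm tall and stands upright in the rack. In the tank its x axis must point as the tank's: upright face on the cassette, slope on slope
- wedge_foot (a point): middle of the wedge's foot, 101 mm below wedge_head and 6 mm to +x of it, same axes; 8 mm above the bench in the rack. The blade, 40 mm wide (y) and 86 mm long, has an upright face 9 mm to +x and a sloping face to -x: 18 mm thick at the foot, 0.16 mm more for each mm up. Locked tight in the tank, the foot ends anywhere from 15 to 53 mm above the bench
- wedge_top (a point): flat top of the wedge's head, where it is tapped, 15 mm above wedge_head. A push of 4 to 5 N first moves the cassette back on the gasket; then the push grows by 4 to 9 N per mm, and it holds by friction. It sits tight once slow taps (20 mm/s) reach about 14 N (12 to 18 N is good) and one moves it less than 1 mm; under 10 N it may be loose, above 25 N the glass may crack
- rack: fixed drying rack: white base 72 x 204 mm, top 8 mm above the bench, with steel pegs to 55 mm up. Origin: centre of its underside. Cassette at about y = -45 mm, wedge at about y = +68 mm
- reagent_bottle: bystander: brown glass bottle with a black cap, 46 x 46 x 98 mm, origin at the centre of its foot
- timer: bystander: white wind-up timer with a black knob, 66 x 66 x 44 mm, origin at the centre of its foot
- steel_dish: bystander: small steel dish, 78 x 120 x 26 mm, origin at the centre of its foot
- forceps: bystander: steel forceps lying flat, 14 x 132 x 9 mm, origin at the middle of the underside
- marker: bystander: red and green marker lying flat, 12 x 124 x 13 mm, origin at the middle of the underside
Things that resemble listed ones, but are neither listed nor needed, are in the scene too. What is shaped like the part that bears wedge_head but orange or yellow is not meant.

How it is judged (in metres and radians):
On the way, in this order (a step that is already met when the one before it is completed fails the run):
1. the cassette stands upright on the tank's floor between the guides and is let go (z of cassette_mid in the frame of tank below 0.066 m and x of cassette_mid in the frame of tank between -0.003 and 0.012 m and angle between cassette_mid's own z axis and vertical below 0.12 rad and contact force between cassette and the fingers below 0.1 N), for 0.2 s.
2. the wedge stands upright in the slot and is let go (z of wedge_head in the frame of tank below 0.175 m and horizontal distance between wedge_head and tank_slot below 0.02 m and angle between wedge_head's own z axis and vertical below 0.15 rad and contact force between wedge and the fingers below 0.1 N), for 0.2 s.
3. the wedge is tapped or pressed from above on its head by the fingers (contact force between wedge and the fingers above 5 N and z of the grasp point in the frame of wedge_top above 0.005 m).
At the end, for the whole second after the job is handed in: the wedge stands upright in its slot, at rest and let go, and presses the cassette with more than 10 N; the cassette stands on the tank's floor (within 4 mm), upright and square to the tank within 0.06 rad; the wedge's head is within 20 mm of the slot's middle seen from above (contact force between wedge and cassette above 10 N and z of cassette_mid in the frame of tank below 0.066 m and angle between each of cassette_mid, wedge_head's own z axis and vertical below 0.06 rad and angle between the x axis of cassette_mid and the x axis of tank, either way round below 0.06 rad and horizontal distance between wedge_head and tank_slot below 0.02 m and linear speed of wedge below 0.005 m/s); the robot touches nothing.
It fails at once if the wedge presses the cassette's glass with more than 55 N (it cracks) (contact force between wedge and cassette above 55 N).
It fails at once if the cassette is dropped or knocked against the tank with more than 80 N (contact force between cassette and tank above 80 N).
It fails at once if a bystander is moved more than 30 mm (distance of any of reagent_bottle, timer, steel_dish, forceps, marker from where it was at the start of the episode above 0.03 m).
It also fails if it takes over 64 s, if anything falls off the work surface, if the arm or the gripper's body presses on something with over 40 N, if the wrist force passes 120 N, or if a joint passes its speed limit or range.

## Working session

There is one attempt and no reset: what is moved stays moved. The work goes in short steps, Python scripts to look and compute and a shell command to move; the robot and the scene stay as the last step left them, time stands still between calls to the robot, and variables do not carry over. Pictures are saved under pics/ and viewed, and the job is handed in when it is done.

```bash
ls; mkdir -p pics; python3 - <<'E'
from bench import arm
import cv2,numpy as np,pickle
s=arm.read_state();print(s, arm.grip_point_offset)
for n in("scene","top"):
    d=arm.get_image(n);cv2.imwrite(f"pics/{n}0.png",d["img"][...,::-1]);pickle.dump(d,open(f"{n}0.pkl","wb"))
    print(n,d["intrinsics"],d["R"],d["t"])
E
```

```text
pics
{'clock': 0.0, 'joints': array([ 1.48857465e+00,  3.85563889e-01,  6.61056310e-03, -4.86251900e-04,
       -1.19401053e+00, -2.58611127e-01]), 'joint_vel': array([ 0.00053742,  0.00145886, -0.00051078, -0.00026016,  0.00049245,
        0.00157586]), 'joint_efforts': array([ 6.10236275e-04, -3.92289805e+01,  1.88401115e+01,  4.18621615e+00,
       -4.59780349e-03, -4.90217360e-06]), 'position': array([208.7030942 , 588.49634982, 230.21308493]), 'ee_rot': array([-5.76870005e-01,  8.16835217e-01, -6.85766228e-04, -8.69101008e-04]), 'contact_force': array([ 0.28115988, -0.08769126, -0.19548013]), 'wrist_torque': array([ 0.01495341, -0.04954558, -0.00988412]), 'gripper_width': 85.59418017984186} -18.700000000000003
scene [[396.73442014   0.         317.37604841]
 [  0.         396.73442014 200.10778543]
 [  0.           0.           1.        ]] [[-0.49911641 -0.86643069  0.01344141]
 [-0.3325369   0.17719122 -0.92629503]
 [ 0.80018874 -0.46679881 -0.37655922]] [418.58269892 250.10497759 554.17631559]
top [[405.64685953   0.         321.72974423]
 [  0.         405.64685953 202.76978342]
 [  0.           0.           1.        ]] [[-0.01072707 -0.99955319  0.02789884]
 [-0.99844629  0.00918116 -0.05496101]
 [ 0.05468031 -0.02844506 -0.99809866]] [ 191.15787442  565.07201688 1018.55319061]
```

View pics/scene0.png

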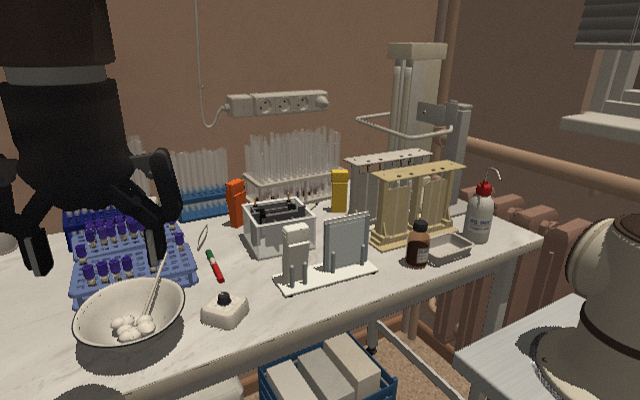

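View pics/top0.png

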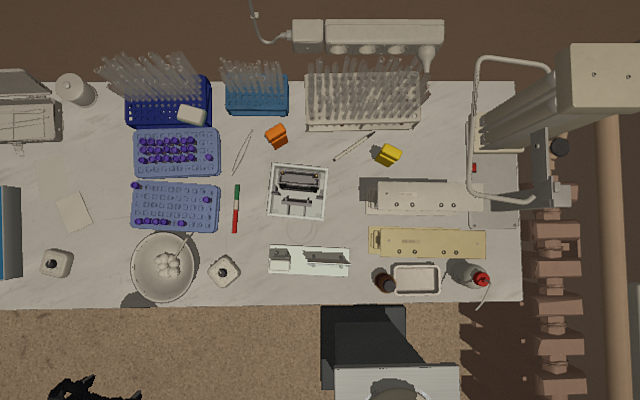

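```bash
python3 - <<'E'
import cv2,pickle
d=pickle.load(open("top0.pkl","rb"));i=d["img"][155:285,250:365,::-1]
cv2.imwrite("pics/topc.png",cv2.resize(i,None,fx=4.6,fy=4.6,interpolation=cv2.INTER_CUBIC))
d=pickle.load(open("scene0.pkl","rb"));i=d["img"][185:305,225:385,::-1]
cv2.imwrite("pics/scenec.png",cv2.resize(i,None,fx=5,fy=5,interpolation=cv2.INTER_CUBIC))
E
```

```text
(no output)
```

View pics/topc.png

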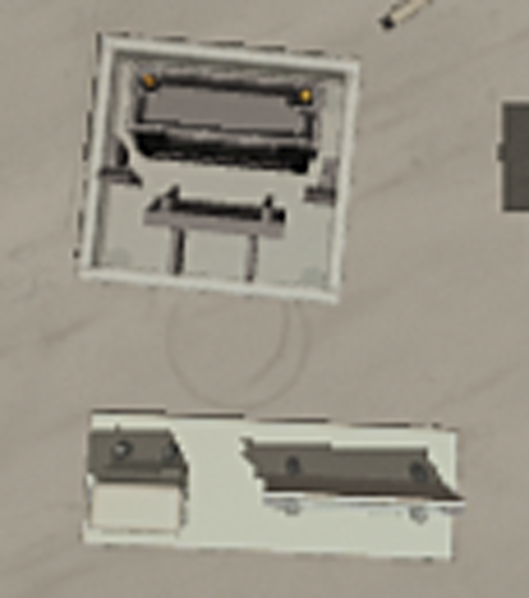

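View pics/scenec.png

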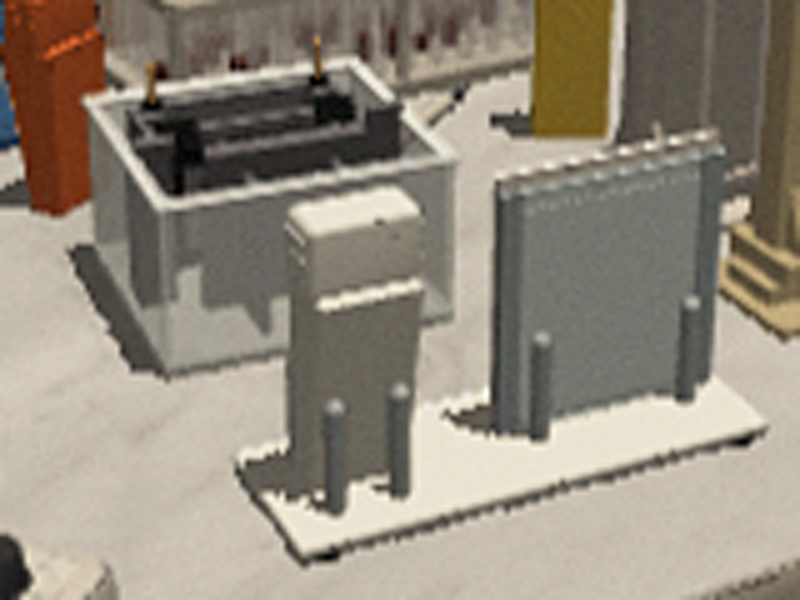

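```bash
cat > h.py <<'E'
import numpy as np,cv2,pickle
def cloud(d):
    K=d["intrinsics"];v,u=np.mgrid[0:400,0:640]
    z=d["depth"].astype(float)
    P=np.stack([(u-K[0,2])*z/K[0,0],(v-K[1,2])*z/K[1,1],z],-1)
    X=(P-d["t"])@d["R"]   # R^T (P-t)
    X[z<=0]=np.nan
    return X
def proj(d,X):
    c=np.atleast_2d(X)@d["R"].T+d["t"];q=c@d["intrinsics"].T
    return q[:,:2]/q[:,2:]
def ray(d,u,v,z):
    K=d["intrinsics"];r=d["R"].T@np.array([(u-K[0,2])/K[0,0],(v-K[1,2])/K[1,1],1.]);C=-d["R"].T@d["t"]
    return C+r*(z-C[2])/r[2]
E
python3 - <<'E'
from h import *
np.set_printoptions(precision=1,suppress=True,linewidth=200)
t=pickle.load(open("top0.pkl","rb"));s=pickle.load(open("scene0.pkl","rb"))
T=cloud(t);S=cloud(s)
print("campos",-t["R"].T@t["t"],-s["R"].T@s["t"])
def box(P):
    r=cv2.minAreaRect(P[:,:2].astype(np.float32));return r
for nm,X,d in(("top",T,t),("scene",S,s)):
    print(nm)
    # where's rack
    x=T[245:275,268:350].reshape(-1,3)
for lo,hi,win,name in((110,140,(240,285,262,295),"wedge"),(105,140,(240,285,295,360),"cass"),(3,14,(235,285,260,360),"rackbase"),(72,92,(155,230,260,335),"tankrim")):
    a=T[win[0]:win[1],win[2]:win[3]].reshape(-1,3);m=(a[:,2]>lo)&(a[:,2]<hi);a=a[m]
    print(name,len(a),a.mean(0) if len(a) else 0,a.min(0),a.max(0),box(a))
a=T[160:225,300,:];print("col300\n",a[::1])
# bench height
print("bench z",np.nanmedian(T[230:243,290:330,2]),np.nanmedian(S[250:262,185:200,2]))
# scene wedge: column down the front
for u in(293,300,305):
  print("scene col",u);print(S[222:285:3,u])
print(S[215:270:4,340])
E
```

```text
campos [ 510.5  214.9 1042.3] [-151.4  577.   434.7]
top
scene
wedge 228 [423.4 286.1 123.3] [410.3 263.7 111.2] [435.4 308.9 129.1] ((422.5634460449219, 286.5346374511719), (45.8476448059082, 24.287492752075195), 86.662353515625)
cass 166 [422.8 174.4 115.7] [416.5 125.2 105.1] [429.3 223.4 123.3] ((422.1994934082031, 174.4845428466797), (98.34249877929688, 8.505304336547852), 86.27328491210938)
rackbase 1770 [424.6 215.9   7.7] [360.4  90.9   3. ] [486.8 343.5  13.9] ((423.4202575683594, 217.78964233398438), (252.42623901367188, 123.98088073730469), 89.12521362304688)
tankrim 1311 [594.5 245.3  81.6] [522.3 171.5  72. ] [661.6 319.4  92. ] ((591.9157104492188, 245.497802734375), (136.02078247070312, 128.19024658203125), 83.91114807128906)
col300
 [[678.6 240.1   2. ]
 [676.2 240.2   0.9]
 [674.  240.3  -2. ]
 [670.9 240.2   1.4]
 [668.1 240.2   2.6]
 [653.8 238.3  81.2]
 [651.1 238.3  83.3]
 [649.  238.3  81.1]
 [649.7 238.9  59.7]
 [649.4 239.3  44.2]
 [649.3 239.7  26.2]
 [639.6 238.4  79.7]
 [637.6 238.5  76.7]
 [637.7 239.   57.2]
 [637.8 239.5  37.6]
 [636.8 239.9  24.9]
 [634
[... 2032 characters left out ...]
23.5]
 [410.1 274.3 121.5]
 [408.7 275.  116.3]
 [411.5 273.5 108.7]
 [409.5 274.5 103.8]
 [408.6 275.   98.2]
 [408.4 275.1  92.3]
 [407.1 275.8  86.9]
 [408.  275.3  80.2]
 [407.3 275.7  74.4]
 [409.7 274.4  66.5]
 [409.1 274.7  60.6]
 [411.8 273.2  52.4]
 [402.4 278.3  52.5]
 [402.3 278.3  46.1]
 [403.1 277.9  39.2]
 [402.7 278.1  33. ]
 [402.3 278.3  26.8]
 [403.9 277.4  19.1]
 [400.7 279.1  14.9]]
[[653.2  37.1  -0.3]
 [424.4 190.3 114.9]
 [420.3 192.7 108.7]
 [418.7 193.4 101. ]
 [418.8 193.   92.3]
 [418.1 193.1  84. ]
 [419.2 192.   74.6]
 [  nan   nan   nan]
 [418.6 191.7  57.1]
 [417.6 191.9  48.7]
 [419.  190.6  38.6]
 [419.3 190.   29.2]
 [416.8 191.3  21.7]
 [419.  189.5  10.8]]
```

```bash
cat > fit.py <<'E'
from h import *
def rim(d):
    T=cloud(d);m=((T[...,2]>75)&(T[...,2]<88)).astype(np.uint8)
    w=np.zeros_like(m);w[155:230,260:335]=m[155:230,260:335]
    # pixel-edge intersect plane z=82
    E={'f':[],'b':[],'l':[],'r':[]}
    for u in range(274,322):
        v=np.flatnonzero(w[:,u]); E['f'].append((u,v.max()+.5)); E['b'].append((u,v.min()-.5))
    for v in range(170,210):
        u=np.flatnonzero(w[v]); E['l'].append((u.min()-.5,v)); E['r'].append((u.max()+.5,v))
    L={}
    for k,p in E.items():
        P=np.array([ray(d,*q,82)[:2] for q in p],np.float32)
        L[k]=cv2.fitLine(P,cv2.DIST_HUBER,0,.01,.01).ravel()
    return L
def inter(a,b):
    A=np.array([[a[0],-b[0]],[a[1],-b[1]]]);s=np.linalg.solve(A,[b[2]-a[2],b[3]-a[3]]);return np.array([a[2]+a[0]*s[0],a[3]+a[1]*s[0]])
def tank(d):
    L=rim(d)
    for k,l in L.items():print(k,np.degrees(np.arctan2(l[1],l[0])))
    c=[inter(L[a],L[b]) for a,b in(('f','l'),('f','r'),('b','r'),('b','l'))]
    print([np.linalg.norm(c[i]-c[(i+1)%4]) for i in range(4)])
    ang=np.mean([((np.degrees(np.arctan2(l[1],l[0]))-(90 if k in'fb' else 0)+90)%180)-90 for k,l in L.items()])
    return np.mean(c,0),ang
if __name__=="__main__":
    np.set_printoptions(precision=2,suppress=True,linewidth=200)
    t=pickle.load(open("top0.pkl","rb"))
    c,ang=tank(t);print("tank",c,ang)
    T=cloud(t);r=np.radians(ang);A=np.array([[np.cos(r),-np.sin(r)],[np.sin(r),np.cos(r)]])
    P=T[155:230,260:335].reshape(-1,3);q=np.c_[(P[:,:2]-c)@A,P[:,2]]
    m=(abs(q[:,1])<22)&(abs(q[:,0])<40)
    o=q[m];o=o[np.argsort(o[:,0])]
    import collections
    b=o[(o[:,2]>12)&(o[:,2]<84)&(o[:,0]<-10)&(abs(o[:,1])<20)]
    print("slope face x@40:",np.median(b[:,0]+.16*(b[:,2]-40)),len(b))
    b=o[(o[:,2]>84)&(o[:,0]<-10)];print("plate top x",b[:,0].min(),b[:,0].max())
    for k in range(-3,14):
        b=o[(o[:,0]>k*2)&(o[:,0]<k*2+2)];print(k*2,np.sort(b[:,2])[::6])
    # pins
    hi=P[(P[:,2]>94)&(P[:,2]<108)]; print("pins",(hi[:,:2]-c)@A,hi[:,2])
    # rack items
    for lo,hi,win,n in((115,135,(240,285,262,295),"wedge"),(105,135,(240,285,295,360),"cass")):
        a=T[win[0]:win[1],win[2]:win[3]].reshape(-1,3);a=a[(a[:,2]>lo)&(a[:,2]<hi)]
        l=cv2.fitLine(a[:,:2].astype(np.float32),cv2.DIST_HUBER,0,.01,.01).ravel()
        print(n,a.mean(0),np.degrees(np.arctan2(l[1],l[0])),cv2.minAreaRect(a[:,:2].astype(np.float32)))
    w=((T[...,2]>4)&(T[...,2]<12));w[:240]=0;w[285:]=0;w[:,:262]=0;w[:,355:]=0
    n,lab,st,ce=cv2.connectedComponentsWithStats(w.astype(np.uint8));k=1+st[1:,4].argmax()
    a=T[lab==k];print("rack",cv2.minAreaRect(a[:,:2].astype(np.float32)),st[k])
E
python3 fit.py
```

```text
f 83.76634
b 83.67178
l -6.2809377
r -5.7364864
[np.float32(136.40367), np.float32(127.79096), np.float32(135.18938), np.float32(128.0093)]
tank [591.64 245.48] -6.144825
slope face x@40: -17.81414948637871 60
plate top x -33.330544670291026 -25.35085755869394
-6 [1.48 5.65 7.14]
-4 [2.78 6.1  7.97]
-2 [3.83 6.93]
0 [4.62 6.12]
2 [1.93 6.08 8.67]
4 [3.79 6.25 9.19]
6 [ 5.05  7.8  23.94 36.48 50.06 58.71 67.43 71.77 74.52]
8 [72.84 73.84 75.12]
10 [71.3  75.52]
12 []
14 [37.54 51.14 60.24 69.49 75.43 78.52]
16 [75.27 79.03 80.85]
18 [76.41 78.19 80.1 ]
20 []
22 []
24 [24.32 27.73]
26 [23.88 25.78 28.92]
pins [[ 41.16  41.21]
 [ 41.34  38.87]
 [ 39.34  41.32]
 [ 39.21  38.77]
 [ 41.89 -40.49]
 [ 39.79 -38.4 ]
 [ 40.22 -40.72]] [101.79 102.23  97.68 100.58 105.07 101.37  99.8 ]
wedge [423.18 286.16 123.5 ] 84.61161 ((422.5473937988281, 286.55419921875), (46.11201858520508, 24.147594451904297), 85.69342803955078)
cass [422.8  174.43 115.69] 86.445694 ((422.1994934082031, 174.4845428466797), (98.34249877929688, 8.505304336547852), 86.27328491210938)
rack ((422.66259765625, 220.78228759765625), (203.84133911132812, 75.05921173095703), 86.75483703613281) [ 268  244   82   33 1565]
```

```bash
cat > plan.py <<'E'
import sys,numpy as np
from scipy.spatial.transform import Rotation as R
from bench import arm
# usage: plan.py x y z yawdeg(tool x) n : prints equal rows in tool axes, tool pointing down
def goalrot(yaw):
    a=np.radians(yaw);x=np.array([np.cos(a),np.sin(a),0]);z=np.array([0,0,-1.]);return R.from_matrix(np.c_[x,np.cross(z,x),z])
if __name__=="__main__":
    x,y,z,yaw,n=map(float,sys.argv[1:6]);n=int(n)
    s=arm.read_state();p=s["position"];r=R.from_quat(s["ee_rot"])
    X=r.as_matrix()
    print("t",s["clock"],"pos",p.round(1),"yaw",np.degrees(np.arctan2(X[1,0],X[0,0])).round(2),"tilt",np.degrees(np.arccos(-X[2,2])).round(2),"F",s["contact_force"].round(1),"w",round(s["gripper_width"],1))
    g=goalrot(yaw);rv=(r.inv()*g).as_rotvec();st=(np.array([x,y,z])-p)/n
    print("rot per row",(rv/n).round(4))
    for k in range(n):
        rk=r*R.from_rotvec(rv*k/n);print(k,rk.inv().apply(st).round(1))
E
python3 plan.py 422.5 174.5 190 176.5 15
```

```text
t 0.1 pos [208.7 588.6 230.3] yaw -109.53 tilt 0.11 F [-0.  -0.1  0.5] w 85.5
rot per row [-0.0001 -0.0001  0.0861]
0 [ 21.2 -22.7   2.7]
1 [ 19.2 -24.4   2.7]
2 [ 17.1 -26.    2.7]
3 [ 14.8 -27.3   2.7]
4 [ 12.4 -28.5   2.7]
5 [  9.9 -29.5   2.7]
6 [  7.3 -30.2   2.7]
7 [  4.7 -30.7   2.7]
8 [  2.  -31.    2.7]
9 [ -0.7 -31.1   2.7]
10 [ -3.3 -30.9   2.7]
11 [ -6.  -30.5   2.7]
12 [ -8.6 -29.9   2.7]
13 [-11.1 -29.    2.7]
14 [-13.6 -28.    2.7]
```

```bash
python3 -m jog '[{"dx":21,"dy":-23,"dz":2.5,"rz":0.086},{"dx":19,"dy":-24,"dz":2.5,"rz":0.086},{"dx":17,"dy":-26,"dz":2.5,"rz":0.086},{"dx":15,"dy":-27,"dz":2.5,"rz":0.086},{"dx":12.5,"dy":-28.5,"dz":2.5,"rz":0.086}]'
python3 -m jog '[{"dx":10,"dy":-29.5,"dz":2.5,"rz":0.086},{"dx":7.5,"dy":-30,"dz":2.5,"rz":0.086},{"dx":4.5,"dy":-30.5,"dz":2.5,"rz":0.086},{"dx":2,"dy":-31,"dz":2.5,"rz":0.086},{"dx":-0.5,"dy":-31,"dz":2.5,"rz":0.086}]'
python3 plan.py 422.5 174.5 190 176.5 5
```

```text
t 0.1 pos [208.7 588.6 230.3] yaw -109.53 tilt 0.11 F [-0.  -0.1  0.5] w 85.5
rot per row [-0.0003 -0.0003  0.2582]
0 [ 63.7 -68.    8.2]
1 [ 44.3 -82.    8.2]
2 [ 21.9 -90.6   8.1]
3 [ -2.  -93.2   8.1]
4 [-25.7 -89.6   8.1]$[0]: bad value
$[0]: bad value
```

```bash
python3 -m jog '[{"hand":85,"dx":21,"dy":-23,"dz":2.5,"rx":0,"ry":0,"rz":0.086},{"hand":85,"dx":19,"dy":-24,"dz":2.5,"rx":0,"ry":0,"rz":0.086},{"hand":85,"dx":17,"dy":-26,"dz":2.5,"rx":0,"ry":0,"rz":0.086},{"hand":85,"dx":15,"dy":-27,"dz":2.5,"rx":0,"ry":0,"rz":0.086},{"hand":85,"dx":12.5,"dy":-28.5,"dz":2.5,"rx":0,"ry":0,"rz":0.086}]'
```

```text
clock: 0.52
position: [280.1, 449.8, 218.2]
ee_rot: [-0.388, 0.922, -0.0, -0.0]
contact_force: [0.3, 0.2, 0.7]
gripper_width: 85.0
```

```bash
python3 -m jog '[{"hand":85,"dx":10,"dy":-29.5,"dz":2.5,"rx":0,"ry":0,"rz":0.086},{"hand":85,"dx":7.5,"dy":-30,"dz":2.5,"rx":0,"ry":0,"rz":0.086},{"hand":85,"dx":4.5,"dy":-30.5,"dz":2.5,"rx":0,"ry":0,"rz":0.086},{"hand":85,"dx":2,"dy":-31,"dz":2.5,"rx":0,"ry":0,"rz":0.086},{"hand":85,"dx":-0.5,"dy":-31,"dz":2.5,"rx":0,"ry":0,"rz":0.086}]'
python3 plan.py 422.5 174.5 190 176.5 5
```

```text
clock: 0.93
position: [350.9, 311.9, 205.9]
ee_rot: [-0.182, 0.983, -0.0, -0.0]
contact_force: [0.1, 0.4, -0.3]
gripper_width: 85.3
t 0.9333 pos [350.9 311.9 205.9] yaw -159.03 tilt 0.03 F [ 0.1  0.4 -0.3] w 85.3
rot per row [-0.0001 -0.0001  0.0854]
0 [ -3.5 -30.8   3.2]
1 [ -6.2 -30.4   3.2]
2 [ -8.7 -29.7   3.2]
3 [-11.2 -28.9   3.2]
4 [-13.7 -27.8   3.2]
```

```bash
python3 -m jog '[{"hand":85,"dx":-3.5,"dy":-31,"dz":3,"rx":0,"ry":0,"rz":0.0855},{"hand":85,"dx":-6,"dy":-30.5,"dz":3,"rx":0,"ry":0,"rz":0.0855},{"hand":85,"dx":-9,"dy":-30,"dz":3,"rx":0,"ry":0,"rz":0.0855},{"hand":85,"dx":-11,"dy":-29,"dz":3,"rx":0,"ry":0,"rz":0.0855},{"hand":85,"dx":-14,"dy":-27,"dz":3,"rx":0,"ry":0,"rz":0.0855}]'
python3 plan.py 422.5 174.5 95 176.4 5
```

```text
clock: 1.35
position: [423.2, 174.9, 191.0]
ee_rot: [0.031, 1.0, -0.0, -0.0]
contact_force: [0.1, 0.6, 1.0]
gripper_width: 85.5
t 1.35 pos [423.2 174.9 191. ] yaw 176.47 tilt 0.03 F [0.1 0.6 1. ] w 85.5
rot per row [-0.     -0.0001  0.0002]
0 [ 0.1 -0.1 19.2]
1 [ 0.1 -0.1 19.2]
2 [ 0.1 -0.1 19.2]
3 [ 0.1 -0.1 19.2]
4 [ 0.1 -0.1 19.2]
```

```bash
python3 -m jog '[{"hand":85,"dx":0.5,"dy":-0.4,"dz":20,"rx":0,"ry":0,"rz":0},{"hand":70,"dx":0,"dy":0,"dz":20,"rx":0,"ry":0,"rz":0},{"hand":50,"dx":0,"dy":0,"dz":20,"rx":0,"ry":0,"rz":0},{"hand":40,"dx":0,"dy":0,"dz":20,"rx":0,"ry":0,"rz":0},{"hand":30,"dx":0,"dy":0,"dz":16,"rx":0,"ry":0,"rz":0}]'
python3 -m jog '[{"hand":20,"dx":0,"dy":0,"dz":0,"rx":0,"ry":0,"rz":0},{"hand":16,"dx":0,"dy":0,"dz":0,"rx":0,"ry":0,"rz":0},{"hand":14,"dx":0,"dy":0,"dz":0,"rx":0,"ry":0,"rz":0}]'
python3 plan.py 422.5 174.5 95 176.4 1
python3 - <<'E'
from bench import arm
import cv2
for n,(a,b,c,e) in(("scene",(140,320,220,440)),("top",(150,290,250,365))):
    d=arm.get_image(n);cv2.imwrite(f"pics/{n}1.png",cv2.resize(d["img"][a:b,c:e,::-1],None,fx=3.5,fy=3.5))
E
```

```text
clock: 1.77
position: [422.0, 175.5, 93.8]
ee_rot: [0.029, 1.0, -0.001, -0.001]
contact_force: [0.0, 0.4, 1.0]
gripper_width: 38.1
clock: 2.02
position: [423.2, 176.6, 96.1]
ee_rot: [0.029, 1.0, 0.0, 0.001]
contact_force: [0.7, -0.8, 1.0]
gripper_width: 14.0
t 2.0167 pos [423.2 176.6  96.1] yaw 176.73 tilt 0.07 F [ 0.7 -0.8  1. ] w 14.0
rot per row [0.0007 0.0011 0.0057]
0 [ 0.6 -2.2  1.1]
```

View pics/scene1.png

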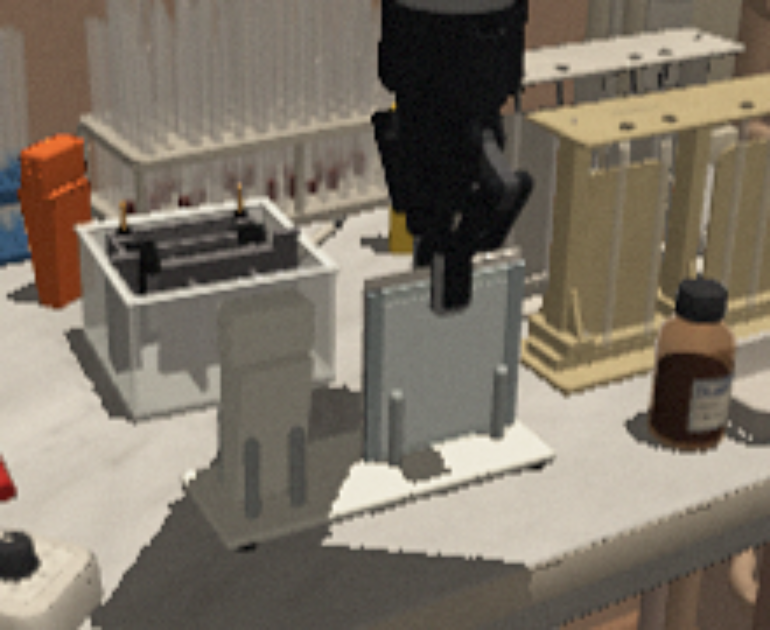

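```bash
python3 -m jog '[{"hand":10,"dx":0,"dy":-1,"dz":0,"rx":0,"ry":0,"rz":0},{"hand":4,"dx":0,"dy":0,"dz":0,"rx":0,"ry":0,"rz":0},{"hand":0,"dx":0,"dy":0,"dz":0,"rx":0,"ry":0,"rz":0},{"hand":0,"dx":0,"dy":0,"dz":0,"rx":0,"ry":0,"rz":0},{"hand":0,"dx":0,"dy":0,"dz":0,"rx":0,"ry":0,"rz":0}]'
python3 -m jog '[{"hand":0,"dx":0,"dy":0,"dz":-5,"rx":0,"ry":0,"rz":0},{"hand":0,"dx":0,"dy":0,"dz":-10,"rx":0,"ry":0,"rz":0},{"hand":0,"dx":0,"dy":0,"dz":-20,"rx":0,"ry":0,"rz":0},{"hand":0,"dx":0,"dy":0,"dz":-30,"rx":0,"ry":0,"rz":0},{"hand":0,"dx":0,"dy":0,"dz":-30,"rx":0,"ry":0,"rz":0}]'
python3 -m jog '[{"hand":0,"dx":0,"dy":0,"dz":-15,"rx":0,"ry":0,"rz":0},{"hand":0,"dx":0,"dy":0,"dz":0,"rx":0,"ry":0,"rz":0}]'
cat > cass.py <<'E'
from fit import *
from bench import arm
from scipy.spatial.transform import Rotation as R
np.set_printoptions(precision=2,suppress=True,linewidth=200)
C=np.array([591.64,245.48]);ANG=-6.1
r=np.radians(ANG);A=np.array([[np.cos(r),-np.sin(r)],[np.sin(r),np.cos(r)]])
E
python3 plan.py 590 245 210 173.9 5
python3 - <<'E'
from bench import arm
import cv2,pickle
for n,(a,b,c,e) in(("scene",(100,320,220,440)),("top",(150,290,250,365))):
    d=arm.get_image(n);cv2.imwrite(f"pics/{n}2.png",cv2.resize(d["img"][a:b,c:e,::-1],None,fx=3,fy=3));pickle.dump(d,open(n+"2.pkl","wb"))
E
```

```text
clock: 2.53
position: [423.3, 175.6, 96.4]
ee_rot: [0.028, 1.0, 0.0, 0.001]
contact_force: [-0.9, -0.9, 6.0]
gripper_width: 6.8
clock: 2.95
position: [421.1, 174.2, 190.0]
ee_rot: [0.029, 1.0, -0.001, -0.002]
contact_force: [1.6, 0.8, -3.5]
gripper_width: 6.9
clock: 3.12
position: [423.9, 176.3, 208.5]
ee_rot: [0.029, 1.0, 0.002, 0.003]
contact_force: [0.7, 0.3, -4.3]
gripper_width: 6.8
t 3.1167 pos [423.9 176.3 208.5] yaw 176.72 tilt 0.42 F [ 0.7  0.3 -4.3] w 6.8
rot per row [0.001  0.001  0.0098]
0 [-32.4  15.6  -0. ]
1 [-32.2  15.9  -0.1]
2 [-32.1  16.3  -0.1]
3 [-31.9  16.6  -0.2]
4 [-31.7  16.9  -0.2]
```

View pics/scene2.png

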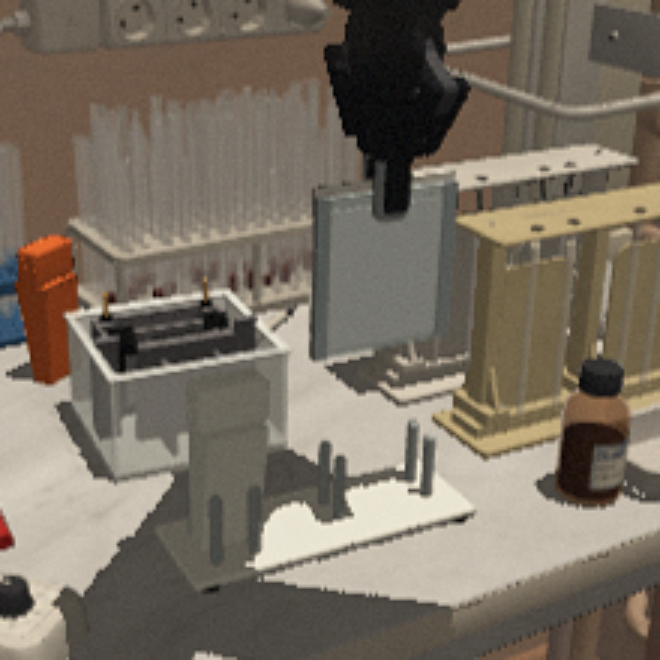

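View pics/top2.png

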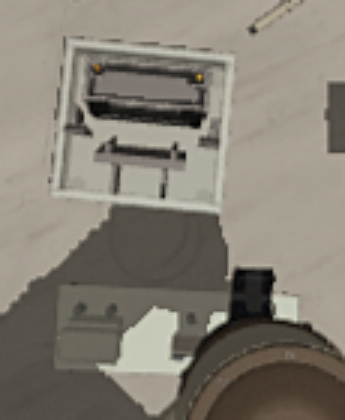

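```bash
python3 -m jog '[{"hand":0,"dx":-15,"dy":7,"dz":0,"rx":0,"ry":0,"rz":0},{"hand":0,"dx":-31,"dy":15,"dz":0,"rx":0,"ry":0,"rz":0.01},{"hand":0,"dx":-31,"dy":15.5,"dz":0,"rx":0,"ry":0,"rz":0.01},{"hand":0,"dx":-31,"dy":16,"dz":0,"rx":0,"ry":0,"rz":0.01},{"hand":0,"dx":-31,"dy":16,"dz":0,"rx":0,"ry":0,"rz":0.01}]'
python3 -m jog '[{"hand":0,"dx":-20,"dy":10,"dz":0,"rx":0,"ry":0,"rz":0.01},{"hand":0,"dx":-5,"dy":2,"dz":0,"rx":0,"ry":0,"rz":0},{"hand":0,"dx":0,"dy":0,"dz":0,"rx":0,"ry":0,"rz":0},{"hand":0,"dx":0,"dy":0,"dz":0,"rx":0,"ry":0,"rz":0}]'
python3 plan.py 593 245.5 210 173.9 1
cat >> cass.py <<'E'
def face(d,save=None):
    # -x face of cassette in scene: pixels with world x within band near held cassette
    S=cloud(d);p=arm.read_state()["position"]
    q=(S[...,:2]-p[:2])@A
    m=(abs(q[...,0])<14)&(abs(q[...,1])<62)&(S[...,2]<p[2]+30)&(S[...,2]>p[2]-95)
    n,lab,st,ce=cv2.connectedComponentsWithStats(m.astype(np.uint8));k=1+st[1:,4].argmax();m=lab==k
    P=np.c_[(S[m][:,:2]-C)@A,S[m][:,2]]
    z0=p[2]-30
    # face points: exclude finger area and edges
    b=P[(P[:,2]<p[2]-8)&(P[:,2]>p[2]-80)]
    for _ in range(6):
        c,_1,_2,_3=np.linalg.lstsq(np.c_[np.ones(len(b)),b[:,1],b[:,2]-z0],b[:,0],rcond=None)
        e=b[:,0]-np.c_[np.ones(len(b)),b[:,1],b[:,2]-z0]@c
        b=b[abs(e)<max(2.5*np.std(e),1)]
    print("face: x@(y=0,z0=%.0f) %.2f  centre x %.2f  yaw(rad) %.4f  tilt dx/dz %.4f n=%d"%(z0,c[0],c[0]+4,-c[1],c[2],len(b)))
    # side edges & bottom
    ys=[(P[abs(P[:,2]-z)<3][:,1].min(),P[abs(P[:,2]-z)<3][:,1].max()) for z in np.arange(p[2]-75,p[2]-15,6)]
    ys=np.array(ys);print("y edges lo",ys[:,0],"hi",ys[:,1],"mid",np.median(ys.mean(1)))
    print("z bottom",[P[abs(P[:,1]-y)<4][:,2].min() for y in(-40,-20,0,20,40)],"top",[P[abs(P[:,1]-y)<4][:,2].max() for y in(-40,-25,25,40)])
    return m
if __name__=="__main__":
    import sys
    d=arm.get_image("scene");m=face(d)
    i=d["img"][...,::-1].copy();cv2.imwrite(f"pics/{sys.argv[1]}.png",cv2.resize(i[80:280,220:420],None,fx=3,fy=3))
E
python3 cass.py c3
```

```text
clock: 3.63
position: [566.0, 234.5, 201.7]
ee_rot: [0.049, 0.999, -0.002, -0.003]
contact_force: [0.1, -0.2, -4.3]
gripper_width: 7.0
clock: 3.97
position: [590.7, 243.3, 202.1]
ee_rot: [0.054, 0.999, -0.002, -0.003]
contact_force: [-0.5, 0.5, -3.9]
gripper_width: 6.7
t 3.9667 pos [590.7 243.3 202.1] yaw 173.81 tilt 0.37 F [-0.5  0.5 -3.9] w 6.7
rot per row [-0.0035 -0.0054 -0.0016]
0 [-2.   2.4 -7.9]
face: x@(y=0,z0=173) -4.59  centre x -0.59  yaw(rad) -0.0001  tilt dx/dz 0.0099 n=1399
y edges lo [-51.75 -51.93 -51.53 -51.83 -52.28 -52.16 -52.13 -52.35 -52.46 -52.58] hi [47.25 46.97 47.03 46.84 46.99 47.41 47.21 48.24 47.3  47.34] mid -2.470203471958497
z bottom [np.float64(115.16193196307512), np.float64(112.73046807918124), np.float64(113.18016678352863), np.float64(113.97433774020799), np.float64(111.94498300563586)] top [np.float64(224.86775328980337), np.float64(224.4100731144246), np.float64(225.2770184810445), np.float64(224.28811708216008)]
```

View pics/c3.png

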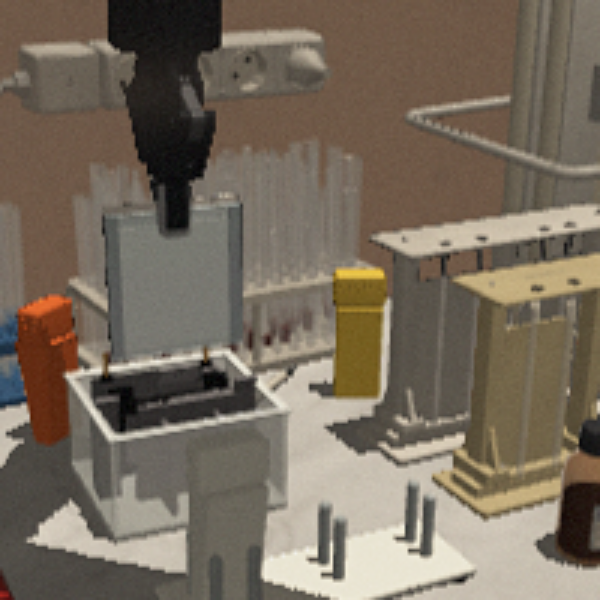

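```bash
python3 - <<'E'
from cass import *
s=pickle.load(open("scene0.pkl","rb"));S=cloud(s)
q=np.dstack([(S[...,:2]-C)@A,S[...,2]])
m=(q[...,2]>79)&(q[...,2]<85)&(abs(q[...,0])<70)&(abs(q[...,1])<72)
P=q[m];print(len(P))
b=P[(abs(P[:,0])<45)];print("side rims: left",np.median(b[b[:,1]>58][:,1]),b[b[:,1]>58][:,1].min(),b[b[:,1]>58][:,1].max(),"right",np.median(b[b[:,1]<-58][:,1]),b[b[:,1]<-58][:,1].min(),b[b[:,1]<-58][:,1].max())
b=P[(abs(P[:,1])<50)];f=b[b[:,0]<-50];k=b[b[:,0]>52];print("front",f[:,0].min(),np.median(f[:,0]),f[:,0].max(),"back",k[:,0].min(),np.median(k[:,0]),k[:,0].max())
for y in (-50,-40,-20,0,20,40):
  b=q[(abs(q[...,1]-y)<3)&(q[...,2]>30)&(abs(q[...,0])<50)];b=b[np.argsort(b[:,0])];print(y,b[::4,[0,2]].tolist().__len__(),b[::5,[0,2]].round(0).tolist())
pn=q[(q[...,2]>93)&(q[...,2]<108)&(abs(q[...,0]-42)<12)&(abs(abs(q[...,1])-40)<8)];print(pn)
t=pickle.load(open("top0.pkl","rb"));T=cloud(t);q=np.dstack([(T[...,:2]-C)@A,T[...,2]])
print("top side profile y=+-45..58")
for lo,hi in((44,50),(-50,-44),(50,58),(-58,-50)):
  b=q[(q[...,1]>lo)&(q[...,1]<hi)&(q[...,2]>10)&(abs(q[...,0])<45)];b=b[np.argsort(b[:,0])];print(lo,b.round(0).tolist())
E
```

```text
580
side rims: left 65.01356325064226 59.01613863695388 68.56705518927278 right -62.300782711304336 -67.21449710847695 -58.184846873701844
front -66.83527267599625 -62.360467323840936 -55.20419798175533 back 53.460812314709386 57.85399930704754 63.91177560749891
-50 10 [[-13.0, 85.0], [-11.0, 74.0], [-10.0, 65.0], [-9.0, 82.0], [-9.0, 74.0], [-8.0, 76.0], [-7.0, 61.0], [16.0, 74.0]]
-40 10 [[6.0, 74.0], [10.0, 80.0], [12.0, 84.0], [31.0, 79.0], [37.0, 82.0], [38.0, 100.0], [39.0, 97.0], [47.0, 68.0]]
-20 12 [[-41.0, 75.0], [-36.0, 83.0], [-33.0, 84.0], [-33.0, 81.0], [-30.0, 77.0], [13.0, 75.0], [15.0, 74.0], [43.0, 79.0], [46.0, 67.0], [48.0, 66.0]]
0 12 [[-35.0, 86.0], [-32.0, 73.0], [-32.0, 77.0], [-31.0, 74.0], [-29.0, 88.0], [9.0, 72.0], [14.0, 78.0], [46.0, 70.0], [47.0, 74.0], [49.0, 76.0]]
20 12 [[-43.0, 74.0], [-34.0, 70.0], [-33.0, 81.0], [-32.0, 78.0], [-29.0, 87.0], [10.0, 73.0], [15.0, 71.0], [42.0, 80.0], [47.0, 76.0], [49.0, 77.0]]
40 13 [[4.0, 59.0], [6.0, 63.0], [7.0, 60.0], [9.0, 54.0], [10.0, 66.0], [12.0, 80.0], [36.0, 80.0], [38.0, 77.0], [38.0, 99.0], [42.0, 95.
[... 3290 characters left out ...]
6.0, 79.0], [9.0, 54.0, 54.0], [9.0, 54.0, 78.0], [10.0, 54.0, 26.0], [12.0, 57.0, 73.0], [26.0, 56.0, 11.0]]
-58 [[-12.0, -53.0, 90.0], [-12.0, -51.0, 87.0], [-12.0, -55.0, 88.0], [-11.0, -58.0, 88.0], [-10.0, -50.0, 90.0], [-10.0, -53.0, 92.0], [-9.0, -52.0, 11.0], [-9.0, -57.0, 91.0], [-7.0, -50.0, 86.0], [-7.0, -53.0, 86.0], [-7.0, -55.0, 85.0], [-6.0, -57.0, 80.0], [-5.0, -50.0, 81.0], [-4.0, -53.0, 78.0], [-4.0, -55.0, 78.0], [-4.0, -57.0, 79.0], [-2.0, -55.0, 81.0], [-1.0, -57.0, 75.0], [1.0, -54.0, 75.0], [1.0, -57.0, 77.0], [3.0, -57.0, 81.0], [3.0, -54.0, 77.0], [6.0, -54.0, 78.0], [6.0, -56.0, 77.0], [8.0, -54.0, 78.0], [8.0, -56.0, 78.0], [10.0, -53.0, 80.0], [10.0, -56.0, 81.0]]
```

```bash
python3 -m jog '[{"hand":0,"dx":-1.5,"dy":3.5,"dz":0,"rx":0,"ry":-0.008,"rz":0},{"hand":0,"dx":0,"dy":0,"dz":8,"rx":0,"ry":0,"rz":0},{"hand":0,"dx":0,"dy":0,"dz":8,"rx":0,"ry":0,"rz":0},{"hand":0,"dx":0,"dy":0,"dz":0,"rx":0,"ry":0,"rz":0}]'
python3 plan.py 593 245.5 100 173.9 1
python3 cass.py c4;python3 plan.py 593 245.5 100 173.9 1
```

```text
clock: 4.35
position: [592.3, 246.9, 186.9]
ee_rot: [0.054, 0.999, -0.001, 0.002]
contact_force: [-0.6, -0.7, -4.7]
gripper_width: 6.6
t 4.35 pos [592.3 246.9 186.9] yaw 173.83 tilt 0.25 F [-0.6 -0.7 -4.7] w 6.6
rot per row [-0.0021  0.0039 -0.0012]
0 [-0.5 -1.1 86.9]
face: x@(y=0,z0=158) -3.16  centre x 0.84  yaw(rad) -0.0035  tilt dx/dz 0.0004 n=1370
y edges lo [-48.04 -46.74 -47.76 -47.77 -48.49 -48.11 -48.05 -48.27 -47.66 -47.41] hi [50.97 50.81 50.7  50.82 50.6  50.46 50.11 50.99 50.88 50.76] mid 1.4685229937102253
z bottom [np.float64(99.91364830864165), np.float64(97.77992886000276), np.float64(99.00802919648575), np.float64(97.73309246132081), np.float64(97.3477733276687)] top [np.float64(209.26053198440064), np.float64(209.41353723439062), np.float64(209.3706384167434), np.float64(208.39841665408704)]
t 4.4 pos [592.9 246.9 187.8] yaw 173.84 tilt 0.31 F [ 0.5  0.8 -3.2] w 7.0
rot per row [-0.0019  0.0051 -0.001 ]
0 [ 0.2 -1.2 87.8]
```

View pics/c4.png

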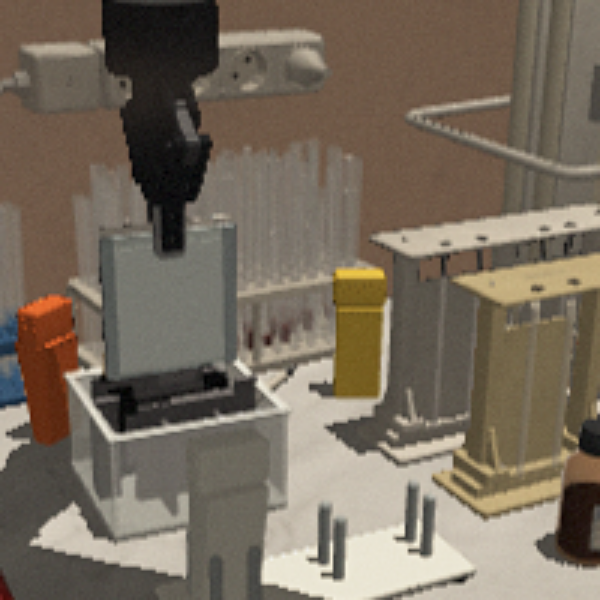

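```bash
python3 -m jog '[{"hand":0,"dx":0,"dy":0,"dz":6,"rx":0,"ry":0,"rz":0},{"hand":0,"dx":0,"dy":0,"dz":6,"rx":0,"ry":0,"rz":0},{"hand":0,"dx":0,"dy":0,"dz":5,"rx":0,"ry":0,"rz":0},{"hand":0,"dx":0,"dy":0,"dz":5,"rx":0,"ry":0,"rz":0}]'
python3 -m jog '[{"hand":0,"dx":0,"dy":0,"dz":4,"rx":0,"ry":0,"rz":0},{"hand":0,"dx":0,"dy":0,"dz":4,"rx":0,"ry":0,"rz":0},{"hand":0,"dx":0,"dy":0,"dz":4,"rx":0,"ry":0,"rz":0}]'
python3 plan.py 593 245.5 100 173.9 1
```

```text
clock: 4.73
position: [594.3, 247.3, 166.6]
ee_rot: [0.054, 0.999, -0.0, 0.004]
contact_force: [-0.2, 0.6, -4.4]
gripper_width: 6.4
clock: 4.98
position: [596.7, 247.5, 162.2]
ee_rot: [0.052, 0.999, -0.0, 0.008]
contact_force: [-9.5, -3.3, 34.1]
gripper_width: 6.7
t 4.9833 pos [596.7 247.5 162.2] yaw 174.0 tilt 0.86 F [-9.5 -3.3 34.1] w 6.7
rot per row [0.0001 0.015  0.0017]
0 [ 4.4 -2.3 62.2]
```

```bash
python3 -m jog '[{"hand":0,"dx":0,"dy":0,"dz":-8,"rx":0,"ry":0,"rz":0},{"hand":0,"dx":0,"dy":0,"dz":-6,"rx":0,"ry":0,"rz":0},{"hand":0,"dx":0,"dy":0,"dz":0,"rx":0,"ry":0,"rz":0}]'
python3 plan.py 593 245.5 100 173.9 1
python3 cass.py c5;python3 plan.py 593 245.5 100 173.9 1
```

```text
clock: 5.23
position: [595.2, 247.9, 170.6]
ee_rot: [0.054, 0.999, 0.001, 0.005]
contact_force: [1.1, 0.5, -3.4]
gripper_width: 6.8
t 5.2333 pos [595.2 247.9 170.6] yaw 173.85 tilt 0.61 F [ 1.1  0.5 -3.4] w 6.8
rot per row [ 0.0017  0.0105 -0.0008]
0 [ 2.7 -2.7 70.6]
face: x@(y=0,z0=140) -0.30  centre x 3.70  yaw(rad) -0.0009  tilt dx/dz -0.0089 n=1331
y edges lo [-47.16 -46.42 -45.7  -46.44 -46.18 -46.14 -47.65 -46.84 -47.08 -46.46] hi [52.47 51.98 51.96 52.43 52.23 52.19 52.22 52.38 52.15 52.41] mid 2.8791344600148285
z bottom [np.float64(75.2024879590193), np.float64(82.17086747954797), np.float64(74.71215478314036), np.float64(82.32705444304644), np.float64(74.65962436651431)] top [np.float64(193.58172700575537), np.float64(192.6277213646315), np.float64(193.53309268961397), np.float64(193.13531362476428)]
t 5.2833 pos [594.7 247.6 169.6] yaw 173.84 tilt 0.52 F [-0.3 -0.5 -3.6] w 6.8
rot per row [ 0.0009  0.009  -0.001 ]
0 [ 2.1 -2.4 69.6]
```

View pics/c5.png

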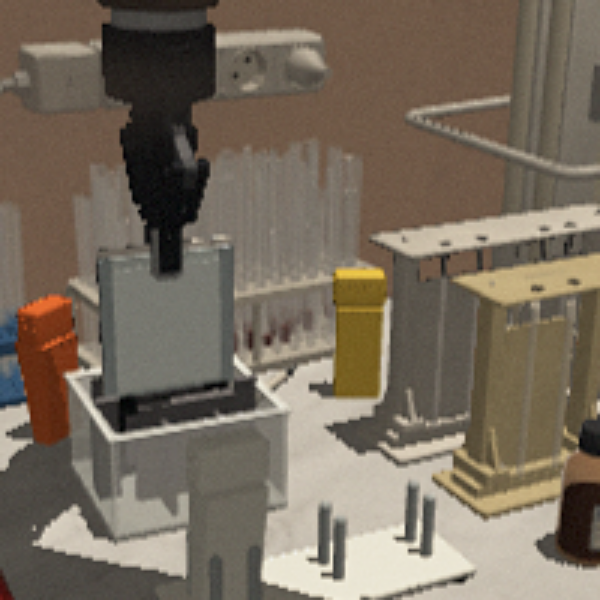

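```bash
python3 -m jog '[{"hand":0,"dx":2.5,"dy":-1.5,"dz":0,"rx":0,"ry":0.009,"rz":0},{"hand":0,"dx":0,"dy":0,"dz":0,"rx":0,"ry":0,"rz":0},{"hand":0,"dx":0,"dy":0,"dz":0,"rx":0,"ry":0,"rz":0}]'
python3 cass.py c6;python3 plan.py 593 245.5 100 173.9 1
```

```text
clock: 5.53
position: [591.5, 245.9, 168.3]
ee_rot: [0.054, 0.999, -0.0, -0.001]
contact_force: [-0.5, 1.3, -3.4]
gripper_width: 6.9
face: x@(y=0,z0=138) -4.05  centre x -0.05  yaw(rad) -0.0019  tilt dx/dz 0.0071 n=1350
y edges lo [-49.49 -49.46 -50.22 -50.08 -50.13 -49.35 -50.   -49.48 -50.57 -50.33] hi [49.83 49.65 49.82 50.17 49.43 49.57 49.61 49.86 50.17 50.16] mid -0.020737210942455064
z bottom [np.float64(73.90430460712017), np.float64(79.44614384165943), np.float64(74.38428229881895), np.float64(79.4413874379898), np.float64(79.29354592342936)] top [np.float64(191.17327448080476), np.float64(190.9464554241052), np.float64(190.1637813905151), np.float64(190.751454573908)]
t 5.5833 pos [591.6 246.  168.5] yaw 173.83 tilt 0.12 F [ 0.3  0.3 -3.7] w 6.8
rot per row [-0.0008 -0.002  -0.0013]
0 [-1.6 -0.3 68.5]
```

```bash
python3 -m jog '[{"hand":0,"dx":-0.5,"dy":0,"dz":3,"rx":0,"ry":-0.004,"rz":0},{"hand":0,"dx":0,"dy":0,"dz":3,"rx":0,"ry":0,"rz":0},{"hand":0,"dx":0,"dy":0,"dz":3,"rx":0,"ry":0,"rz":0}]'
python3 cass.py c7;python3 plan.py 593 245.5 100 173.9 1
```

```text
clock: 5.83
position: [592.1, 246.1, 159.7]
ee_rot: [0.054, 0.999, -0.0, 0.001]
contact_force: [0.2, 0.7, -3.5]
gripper_width: 6.9
face: x@(y=0,z0=129) -3.23  centre x 0.77  yaw(rad) -0.0004  tilt dx/dz 0.0035 n=1313
y edges lo [-60.88 -61.15 -50.16 -50.08 -49.41 -47.45 -48.27 -47.86 -48.11 -48.43] hi [62.44 60.64 49.87 50.39 49.97 49.79 49.92 50.44 50.6  50.14] mid 0.8023474365902317
z bottom [np.float64(77.24941860223505), np.float64(76.73869528979854), np.float64(76.95199670814185), np.float64(77.31185041198823), np.float64(64.9637450624103)] top [np.float64(182.9481654636697), np.float64(181.9651516186083), np.float64(182.16435489933207), np.float64(182.57172855481386)]
t 5.8833 pos [592. 246. 159.] yaw 173.84 tilt 0.12 F [ 0.7 -0.2 -3.4] w 6.5
rot per row [-0.0007  0.002  -0.0011]
0 [-1.  -0.4 59. ]
```

```bash
python3 -m jog '[{"hand":0,"dx":0,"dy":0,"dz":4,"rx":0,"ry":0,"rz":0},{"hand":0,"dx":0,"dy":0,"dz":4,"rx":0,"ry":0,"rz":0},{"hand":0,"dx":0,"dy":0,"dz":4,"rx":0,"ry":0,"rz":0}]'
python3 plan.py 592.5 246 100 173.9 1
```

```text
clock: 6.13
position: [592.1, 246.1, 147.8]
ee_rot: [0.054, 0.999, -0.0, 0.001]
contact_force: [-0.3, 0.7, -3.4]
gripper_width: 6.8
t 6.1333 pos [592.1 246.1 147.8] yaw 173.84 tilt 0.15 F [-0.3  0.7 -3.4] w 6.8
rot per row [-0.0001  0.0026 -0.0011]
0 [-0.2 -0.1 47.8]
```

```bash
python3 -m jog '[{"hand":0,"dx":0,"dy":0,"dz":5,"rx":0,"ry":0,"rz":0},{"hand":0,"dx":0,"dy":0,"dz":5,"rx":0,"ry":0,"rz":0},{"hand":0,"dx":0,"dy":0,"dz":5,"rx":0,"ry":0,"rz":0},{"hand":0,"dx":0,"dy":0,"dz":5,"rx":0,"ry":0,"rz":0}]'
python3 -m jog '[{"hand":0,"dx":0,"dy":0,"dz":5,"rx":0,"ry":0,"rz":0},{"hand":0,"dx":0,"dy":0,"dz":5,"rx":0,"ry":0,"rz":0},{"hand":0,"dx":0,"dy":0,"dz":5,"rx":0,"ry":0,"rz":0},{"hand":0,"dx":0,"dy":0,"dz":2,"rx":0,"ry":0,"rz":0}]'
python3 cass.py c8;python3 plan.py 592.5 246 100 173.9 1
```

```text
clock: 6.47
position: [592.3, 246.1, 127.6]
ee_rot: [0.054, 0.999, -0.0, 0.001]
contact_force: [-0.1, 0.2, -4.4]
gripper_width: 6.9
clock: 6.8
position: [592.1, 245.9, 110.3]
ee_rot: [0.054, 0.999, -0.0, 0.001]
contact_force: [0.1, -0.1, -3.8]
gripper_width: 6.7
face: x@(y=0,z0=80) -4.53  centre x -0.53  yaw(rad) -0.0147  tilt dx/dz 0.0890 n=584
t 6.85 pos [592.1 245.9 110.2] yaw 173.84 tilt 0.12 F [-0.3  1.3 -3.9] w 6.9
rot per row [-0.0009  0.0019 -0.0011]
0 [-0.4  0.1 10.2]Traceback (most recent call last):
  File "cass.py", line 29, in <module>
    d=arm.get_image("scene");m=face(d)
                               ~~~~^^^
  File "cass.py", line 23, in face
    ys=[(P[abs(P[:,2]-z)<3][:,1].min(),P[abs(P[:,2]-z)<3][:,1].max()) for z in np.arange(p[2]-75,p[2]-15,6)]
         ~~~~~~~~~~~~~~~~~~~~~~~~~~~^^
    return umr_minimum(a, axis, None, out, keepdims, initial, where)
ValueError: zero-size array to reduction operation minimum which has no identity
```

```bash
python3 -m jog '[{"hand":0,"dx":0,"dy":0,"dz":4,"rx":0,"ry":0,"rz":0},{"hand":0,"dx":0,"dy":0,"dz":4,"rx":0,"ry":0,"rz":0},{"hand":0,"dx":0,"dy":0,"dz":3,"rx":0,"ry":0,"rz":0},{"hand":0,"dx":0,"dy":0,"dz":1,"rx":0,"ry":0,"rz":0}]'
python3 -m jog '[{"hand":0,"dx":0,"dy":0,"dz":1,"rx":0,"ry":0,"rz":0},{"hand":0,"dx":0,"dy":0,"dz":1,"rx":0,"ry":0,"rz":0}]'
```

```text
clock: 7.18
position: [592.2, 246.0, 98.6]
ee_rot: [0.054, 0.999, -0.0, 0.001]
contact_force: [-0.2, 0.5, -3.3]
gripper_width: 6.5
clock: 7.35
position: [592.5, 246.2, 97.3]
ee_rot: [0.054, 0.999, -0.0, 0.002]
contact_force: [-0.9, 0.3, -3.0]
gripper_width: 6.7
```

```bash
python3 -m jog '[{"hand":0,"dx":0,"dy":0,"dz":1,"rx":0,"ry":0,"rz":0},{"hand":0,"dx":0,"dy":0,"dz":1,"rx":0,"ry":0,"rz":0}]'
python3 -m jog '[{"hand":0,"dx":0,"dy":0,"dz":0.5,"rx":0,"ry":0,"rz":0},{"hand":0,"dx":0,"dy":0,"dz":0,"rx":0,"ry":0,"rz":0}]'
```

```text
clock: 7.52
position: [592.6, 246.2, 95.4]
ee_rot: [0.054, 0.999, 0.0, 0.002]
contact_force: [-0.4, -0.3, -3.1]
gripper_width: 6.9
clock: 7.68
position: [592.4, 246.1, 94.7]
ee_rot: [0.054, 0.999, -0.0, 0.001]
contact_force: [-0.2, -1.0, -3.5]
gripper_width: 7.2
```

```bash
python3 -m jog '[{"hand":0,"dx":0,"dy":0,"dz":1,"rx":0,"ry":0,"rz":0},{"hand":0,"dx":0,"dy":0,"dz":0,"rx":0,"ry":0,"rz":0}]'
python3 - <<'E'
from cass import *
d=arm.get_image("scene");S=cloud(d);q=np.dstack([(S[...,:2]-C)@A,S[...,2]])
m=(abs(q[...,0]-1.5)<9)&(abs(q[...,1])<50)&(abs(q[...,1])>17)&(q[...,2]>105)&(q[...,2]<135)
print(np.sort(q[m][:,2])[-15:])
cv2.imwrite("pics/c9.png",cv2.resize(d["img"][120:280,220:420,::-1],None,fx=3.5,fy=3.5))
E
```

```text
clock: 7.85
position: [593.0, 246.3, 94.5]
ee_rot: [0.054, 0.999, 0.0, 0.002]
contact_force: [-0.8, -1.2, -1.8]
gripper_width: 6.7
[116.68 116.87 117.01 117.06 117.18 117.25 117.38 117.47 117.52 117.54 117.75 117.77 117.8  117.9  118.35]
```

View pics/c9.png

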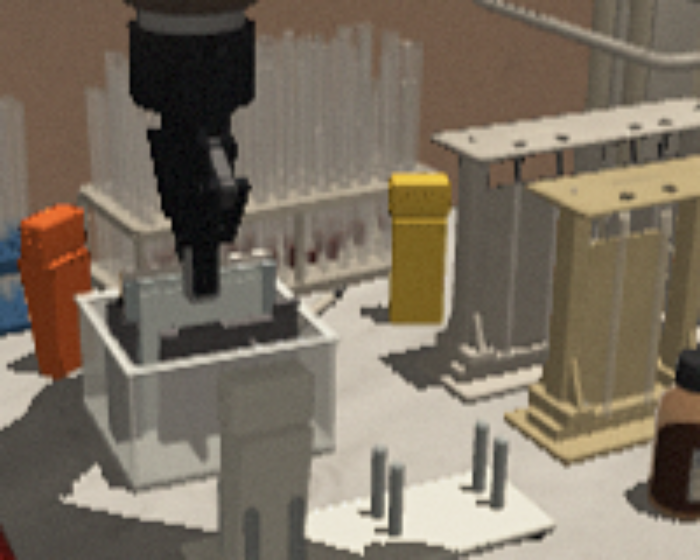

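```bash
python3 -m jog '[{"hand":0,"dx":0,"dy":0,"dz":0.7,"rx":0,"ry":0,"rz":0},{"hand":10,"dx":0,"dy":0,"dz":0,"rx":0,"ry":0,"rz":0},{"hand":18,"dx":0,"dy":0,"dz":0,"rx":0,"ry":0,"rz":0},{"hand":26,"dx":0,"dy":0,"dz":0,"rx":0,"ry":0,"rz":0},{"hand":30,"dx":0,"dy":0,"dz":0,"rx":0,"ry":0,"rz":0}]'
python3 -m jog '[{"hand":30,"dx":0,"dy":0,"dz":-8,"rx":0,"ry":0,"rz":0},{"hand":30,"dx":0,"dy":0,"dz":-20,"rx":0,"ry":0,"rz":0},{"hand":30,"dx":0,"dy":0,"dz":-30,"rx":0,"ry":0,"rz":0},{"hand":40,"dx":0,"dy":0,"dz":-30,"rx":0,"ry":0,"rz":0},{"hand":60,"dx":0,"dy":0,"dz":-20,"rx":0,"ry":0,"rz":0}]'
python3 plan.py 422.7 286.5 200 86 8
```

```text
clock: 8.32
position: [592.6, 246.2, 93.1]
ee_rot: [0.054, 0.999, -0.0, 0.002]
contact_force: [-0.2, 0.5, 0.7]
gripper_width: 29.8
clock: 8.73
position: [593.2, 246.6, 205.1]
ee_rot: [0.053, 0.999, 0.001, 0.004]
contact_force: [0.6, 0.5, 0.5]
gripper_width: 50.6
t 8.7333 pos [593.2 246.6 205.1] yaw 173.87 tilt 0.42 F [0.6 0.5 0.5] w 50.6
rot per row [0.0009 0.0005 0.1917]
0 [21.7  2.7  0.5]
1 [21.8 -1.5  0.5]
2 [21.2 -5.6  0.5]
3 [19.7 -9.6  0.5]
4 [ 17.5 -13.1   0.5]
5 [ 14.7 -16.2   0.6]
6 [ 11.3 -18.7   0.6]
7 [  7.5 -20.6   0.6]
```

```bash
python3 - <<'E'
from bench import arm
print(arm.read_state()["joints"].round(3))
E
python3 plan.py 422.7 286.5 200 86 13
```

```text
[ 0.647  0.429  0.008  0.004 -1.144 -0.755]
t 8.7333 pos [593.2 246.6 205.1] yaw 173.87 tilt 0.42 F [0.6 0.5 0.5] w 50.6
rot per row [0.0005 0.0003 0.118 ]
0 [13.4  1.7  0.3]
1 [13.5  0.1  0.3]
2 [13.4 -1.5  0.3]
3 [13.1 -3.1  0.3]
4 [12.7 -4.6  0.3]
5 [12.  -6.1  0.3]
6 [11.2 -7.4  0.3]
7 [10.3 -8.7  0.3]
8 [ 9.2 -9.9  0.3]
9 [  8.  -10.9   0.4]
10 [  6.6 -11.7   0.4]
11 [  5.2 -12.4   0.4]
12 [  3.7 -13.    0.4]
```

```bash
python3 plan.py 422.7 286.5 200 -94 14
```

```text
t 8.7333 pos [593.2 246.6 205.1] yaw 173.87 tilt 0.42 F [0.6 0.5 0.5] w 50.6
rot per row [-0.0003  0.0005 -0.1149]
0 [12.4  1.5  0.3]
1 [12.2  2.9  0.3]
2 [11.7  4.3  0.3]
3 [11.2  5.6  0.3]
4 [10.4  6.9  0.3]
5 [9.6 8.  0.3]
6 [8.6 9.1 0.3]
7 [ 7.5 10.   0.3]
8 [ 6.3 10.8  0.3]
9 [ 5.  11.5  0.3]
10 [ 3.7 12.   0.3]
11 [ 2.3 12.3  0.3]
12 [ 0.9 12.5  0.4]
13 [-0.6 12.5  0.4]
```

```bash
python3 -m jog '[{"hand":85,"dx":12.5,"dy":1.5,"dz":0.3,"rx":0,"ry":0,"rz":-0.115},{"hand":85,"dx":12,"dy":3,"dz":0.3,"rx":0,"ry":0,"rz":-0.115},{"hand":85,"dx":12,"dy":4.5,"dz":0.3,"rx":0,"ry":0,"rz":-0.115},{"hand":85,"dx":11,"dy":5.5,"dz":0.3,"rx":0,"ry":0,"rz":-0.115},{"hand":85,"dx":10.5,"dy":7,"dz":0.3,"rx":0,"ry":0,"rz":-0.115}]'
python3 -m jog '[{"hand":85,"dx":9.5,"dy":8,"dz":0,"rx":0,"ry":0,"rz":-0.115},{"hand":85,"dx":8.5,"dy":9,"dz":0,"rx":0,"ry":0,"rz":-0.115},{"hand":85,"dx":7.5,"dy":10,"dz":0,"rx":0,"ry":0,"rz":-0.115},{"hand":85,"dx":6.5,"dy":11,"dz":0,"rx":0,"ry":0,"rz":-0.115},{"hand":85,"dx":5,"dy":11.5,"dz":0,"rx":0,"ry":0,"rz":-0.115}]'
python3 plan.py 422.7 286.5 200 -94 4
python3 - <<'E'
from cass import *
d=arm.get_image("scene")
cv2.imwrite("pics/c10.png",cv2.resize(d["img"][60:300,180:420,::-1],None,fx=2.5,fy=2.5))
E
```

```text
clock: 9.15
position: [530.7, 260.7, 200.2]
ee_rot: [-0.234, 0.972, -0.0, 0.002]
contact_force: [0.1, -0.2, -0.0]
gripper_width: 84.8
clock: 9.57
position: [469.7, 275.1, 200.0]
ee_rot: [-0.5, 0.866, -0.001, 0.002]
contact_force: [1.9, -0.3, -0.4]
gripper_width: 85.1
t 9.5667 pos [469.7 275.1 200. ] yaw -119.94 tilt 0.21 F [ 1.9 -0.3 -0.4] w 85.1
rot per row [-0.0009  0.0003 -0.1132]
0 [ 3.4 11.6 -0.1]
1 [ 2.1 11.9 -0. ]
2 [ 0.7 12.1 -0. ]
3 [-0.7 12.1 -0. ]
```

View pics/c10.png

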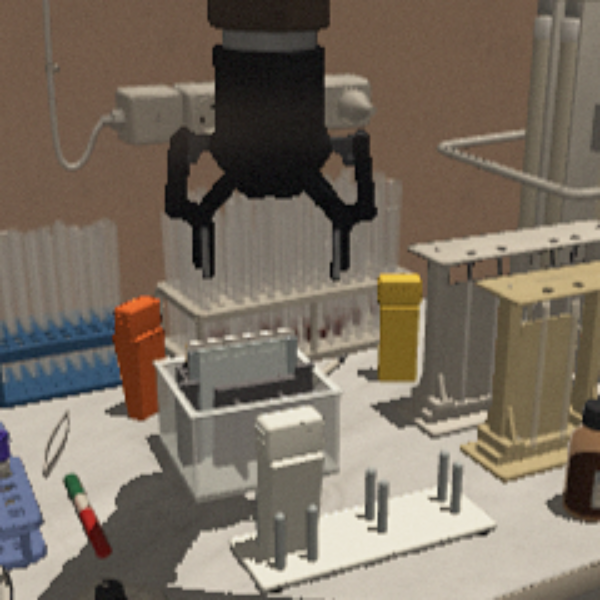

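```bash
python3 -m jog '[{"hand":85,"dx":3.5,"dy":11.5,"dz":0,"rx":0,"ry":0,"rz":-0.113},{"hand":85,"dx":2,"dy":12,"dz":0,"rx":0,"ry":0,"rz":-0.113},{"hand":85,"dx":0.5,"dy":12,"dz":0,"rx":0,"ry":0,"rz":-0.113},{"hand":85,"dx":-0.5,"dy":12,"dz":0,"rx":0,"ry":0,"rz":-0.113},{"hand":85,"dx":0,"dy":0,"dz":0,"rx":0,"ry":0,"rz":0}]'
python3 plan.py 422.7 286.5 93 -94 1
```

```text
clock: 10.03
position: [422.3, 286.7, 199.8]
ee_rot: [-0.681, 0.733, -0.001, 0.001]
contact_force: [-0.2, 0.1, -0.8]
gripper_width: 84.9
t 10.0333 pos [422.3 286.7 199.8] yaw -94.22 tilt 0.18 F [-0.2  0.1 -0.8] w 84.9
rot per row [-0.0031  0.0006 -0.0038]
0 [ 2.000e-01 -1.000e-01  1.068e+02]
```

```bash
python3 -m jog '[{"hand":85,"dx":0,"dy":0,"dz":20,"rx":-0.003,"ry":0,"rz":0},{"hand":85,"dx":0,"dy":0,"dz":25,"rx":0,"ry":0,"rz":0},{"hand":80,"dx":0,"dy":0,"dz":25,"rx":0,"ry":0,"rz":0},{"hand":70,"dx":0,"dy":0,"dz":25,"rx":0,"ry":0,"rz":0},{"hand":62,"dx":0,"dy":0,"dz":12,"rx":0,"ry":0,"rz":0}]'
python3 plan.py 422.7 286.5 93 -94 1
python3 - <<'E'
from cass import *
d=arm.get_image("scene")
cv2.imwrite("pics/c11.png",cv2.resize(d["img"][140:300,220:380,::-1],None,fx=3.5,fy=3.5))
E
```

```text
clock: 10.45
position: [422.9, 285.4, 89.6]
ee_rot: [-0.678, 0.735, -0.0, -0.002]
contact_force: [-0.8, -0.4, 0.2]
gripper_width: 62.3
t 10.45 pos [422.9 285.4  89.6] yaw -94.61 tilt 0.22 F [-0.8 -0.4  0.2] w 62.3
rot per row [ 0.0025 -0.003  -0.0106]
0 [-1.1  0.3 -3.4]
```

View pics/c11.png

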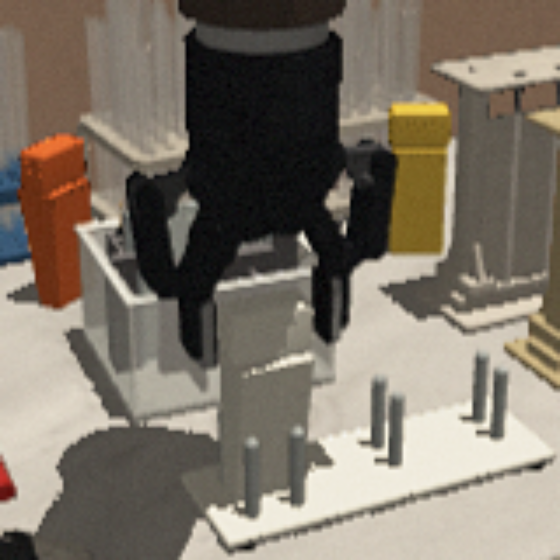

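Fingers straddle the head at (260,310). Raise slightly and close.

```bash
python3 -m jog '[{"hand":56,"dx":-1,"dy":0,"dz":-3,"rx":0,"ry":0,"rz":-0.006},{"hand":50,"dx":0,"dy":0,"dz":0,"rx":0,"ry":0,"rz":0},{"hand":40,"dx":0,"dy":0,"dz":0,"rx":0,"ry":0,"rz":0},{"hand":30,"dx":0,"dy":0,"dz":0,"rx":0,"ry":0,"rz":0},{"hand":30,"dx":0,"dy":0,"dz":0,"rx":0,"ry":0,"rz":0}]'
python3 -m jog '[{"hand":30,"dx":0,"dy":0,"dz":-4,"rx":0,"ry":0,"rz":0},{"hand":30,"dx":0,"dy":0,"dz":-10,"rx":0,"ry":0,"rz":0},{"hand":30,"dx":0,"dy":0,"dz":-30,"rx":0,"ry":0,"rz":0},{"hand":30,"dx":0,"dy":0,"dz":-35,"rx":0,"ry":0,"rz":0},{"hand":30,"dx":0,"dy":0,"dz":-35,"rx":0,"ry":0,"rz":0}]'
python3 -m jog '[{"hand":30,"dx":0,"dy":0,"dz":-26,"rx":0,"ry":0,"rz":0},{"hand":30,"dx":0,"dy":0,"dz":0,"rx":0,"ry":0,"rz":0}]'
python3 plan.py 577.2 247 232 -96.1 6
python3 - <<'E'
from cass import *
d=arm.get_image("scene");pickle.dump(d,open("s12.pkl","wb"))
cv2.imwrite("pics/c12.png",cv2.resize(d["img"][80:300,220:400,::-1],None,fx=2.7,fy=2.7))
d=arm.get_image("top");pickle.dump(d,open("t12.pkl","wb"))
cv2.imwrite("pics/t12.png",cv2.resize(d["img"][150:290,250:365,::-1],None,fx=4,fy=4))
E
```

```text
clock: 10.92
position: [424.7, 288.5, 96.9]
ee_rot: [-0.682, 0.731, -0.0, 0.002]
contact_force: [-0.2, -0.3, 6.1]
gripper_width: 45.1
clock: 11.33
position: [422.8, 286.9, 210.4]
ee_rot: [-0.682, 0.732, -0.0, -0.001]
contact_force: [0.7, 1.1, -1.3]
gripper_width: 45.0
clock: 11.5
position: [425.8, 289.6, 242.2]
ee_rot: [-0.682, 0.731, -0.0, 0.006]
contact_force: [0.2, 0.9, -0.1]
gripper_width: 44.7
t 11.5 pos [425.8 289.6 242.2] yaw -93.97 tilt 0.74 F [ 0.2  0.9 -0.1] w 44.7
rot per row [-0.0014  0.0016  0.0062]
0 [  5.4 -25.6   1.9]
1 [  5.2 -25.7   1.8]
2 [  5.  -25.7   1.8]
3 [  4.9 -25.7   1.8]
4 [  4.7 -25.8   1.8]
5 [  4.5 -25.8   1.7]
```

View pics/c12.png

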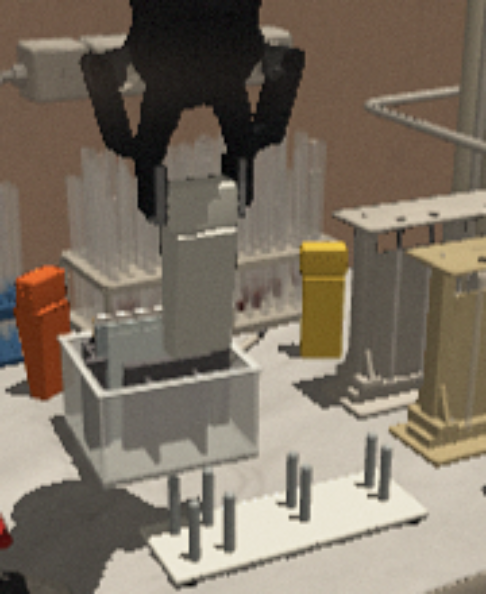

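View pics/t12.png

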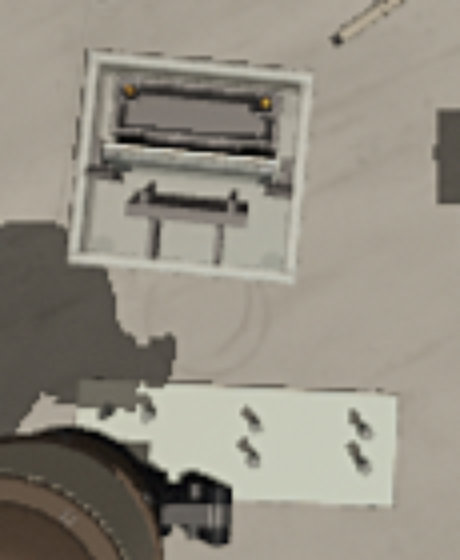

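```bash
cat > wed.py <<'E'
from cass import *
def casstop(d):
    T=cloud(d);q=np.dstack([(T[...,:2]-C)@A,T[...,2]])
    b=q[(q[...,2]>106)&(q[...,2]<130)&(abs(q[...,0])<12)&(abs(q[...,1])<55)]
    if len(b)<20: print("cass top hidden",len(b));return
    l=cv2.fitLine(b[:,:2].astype(np.float32),cv2.DIST_HUBER,0,.01,.01).ravel()
    print("cass top: mean",b.mean(0),"n",len(b),"x range",b[:,0].min(),b[:,0].max(),"y",b[:,1].min(),b[:,1].max(),"yaw",-l[0]/l[1])
def wedge(d):
    S=cloud(d);p=arm.read_state()["position"];q=np.dstack([(S[...,:2]-C)@A,S[...,2]]);pt=(p[:2]-C)@A
    m=(abs(q[...,0]-pt[0])<25)&(abs(q[...,1]-pt[1])<26)&(q[...,2]>p[2]-92)&(q[...,2]<p[2]-8)
    n,lab,st,ce=cv2.connectedComponentsWithStats(m.astype(np.uint8));k=1+st[1:,4].argmax();P=q[lab==k];z0=p[2]-50
    b=P[(P[:,2]>p[2]-80)&(P[:,2]<p[2]-15)&(abs(P[:,1]-np.median(P[:,1]))<15)]
    for _ in range(6):
        M=np.c_[np.ones(len(b)),b[:,1]-pt[1],b[:,2]-z0];c=np.linalg.lstsq(M,b[:,0],rcond=None)[0];e=b[:,0]-M@c;b=b[abs(e)<max(2.5*e.std(),.8)]
    ys=np.array([(P[abs(P[:,2]-z)<3][:,1].min(),P[abs(P[:,2]-z)<3][:,1].max()) for z in np.arange(p[2]-78,p[2]-25,8)])
    print("TCP tank",pt,p[2],"slope face x@z0=%.0f: %.2f  dx/dz %.4f (ideal -0.16)  yaw %.4f n=%d"%(z0,c[0],c[2],-c[1],len(b)))
    print(" y edges",np.median(ys,0),"mid",np.median(ys.mean(1)),"tilt y/z",np.polyfit(np.arange(p[2]-78,p[2]-25,8),ys.mean(1),1)[0],"zmin",np.sort(P[:,2])[:4])
E
python3 - <<'E'
from wed import *
casstop(pickle.load(open("t12.pkl","rb")));wedge(pickle.load(open("s12.pkl","rb")))
E
```

```text
cass top: mean [  1.82   0.67 114.34] n 154 x range -2.176566530609257 6.001723964059995 y -49.11942429409291 50.238484783605905 yaw 0.0048886486
TCP tank [-171.84   24.12] 236.46119453298599 slope face x@z0=186: -179.73  dx/dz -0.1670 (ideal -0.16)  yaw 0.0388 n=530
 y edges [ 5.92 46.66] mid 26.287546794820305 tilt y/z 0.00826353150117342 zmin [152.79 152.81 152.88 152.98]
```

```bash
python3 plan.py 571.8 247.6 215 -96.1 5;  python3 - <<'E'
from wed import *
wedge(arm.get_image("scene"))
E
```

```text
t 11.6 pos [423.3 287.7 236.5] yaw -94.05 tilt 0.16 F [ 0.9 -0.  -2.1] w 44.6
rot per row [-0.0002  0.0005  0.0072]
0 [  5.9 -30.2   4.3]
1 [  5.7 -30.2   4.3]
2 [  5.5 -30.3   4.3]
3 [  5.3 -30.3   4.3]
4 [  5.  -30.3   4.3]
TCP tank [-172.31   23.49] 234.90427655221774 slope face x@z0=185: -183.12  dx/dz -0.1617 (ideal -0.16)  yaw 0.0313 n=528
 y edges [ 3.97 44.27] mid 24.117732514733447 tilt y/z 0.019124613406216493 zmin [146.19 146.59 147.03 147.31]
```

```bash
python3 -m jog '[{"hand":30,"dx":3,"dy":-15,"dz":2,"rx":0,"ry":0,"rz":0.005},{"hand":30,"dx":6,"dy":-30,"dz":4,"rx":0,"ry":0,"rz":0.008},{"hand":30,"dx":5.5,"dy":-30,"dz":4,"rx":0,"ry":0,"rz":0.008},{"hand":30,"dx":5.5,"dy":-30,"dz":4,"rx":0,"ry":0,"rz":0.008},{"hand":30,"dx":5,"dy":-26,"dz":4,"rx":0,"ry":0,"rz":0.007}]'
python3 -m jog '[{"hand":30,"dx":3,"dy":-14,"dz":2,"rx":0,"ry":0,"rz":0},{"hand":30,"dx":1,"dy":-5,"dz":0,"rx":0,"ry":0,"rz":0},{"hand":30,"dx":0,"dy":0,"dz":0,"rx":0,"ry":0,"rz":0},{"hand":30,"dx":0,"dy":0,"dz":0,"rx":0,"ry":0,"rz":0},{"hand":30,"dx":0,"dy":0,"dz":0,"rx":0,"ry":0,"rz":0}]'
python3 - <<'E'
from wed import *
d=arm.get_image("scene");wedge(d)
cv2.imwrite("pics/c13.png",cv2.resize(d["img"][60:280,200:400,::-1],None,fx=2.7,fy=2.7))
E
python3 plan.py 571.8 247.6 215 -96.1 1
```

```text
clock: 12.07
position: [552.5, 250.5, 214.6]
ee_rot: [-0.668, 0.744, 0.0, -0.002]
contact_force: [-0.4, 1.1, -1.2]
gripper_width: 44.9
clock: 12.48
position: [569.3, 245.9, 215.3]
ee_rot: [-0.669, 0.743, 0.0, -0.0]
contact_force: [0.5, 0.1, 0.2]
gripper_width: 44.9
TCP tank [-22.23  -1.81] 215.5990248872256 slope face x@z0=166: -33.88  dx/dz -0.1603 (ideal -0.16)  yaw 0.0182 n=371
 y edges [-21.84  17.99] mid -1.9821055746090046 tilt y/z 0.008911066886953799 zmin [124.9  125.64 125.77 125.91]
t 12.5333 pos [569.3 246.  215.6] yaw -96.01 tilt 0.02 F [-0.5  0.2  0. ] w 45.2
rot per row [-0.0001  0.0003  0.0015]
0 [-1.8 -2.3  0.6]
```

View pics/c13.png

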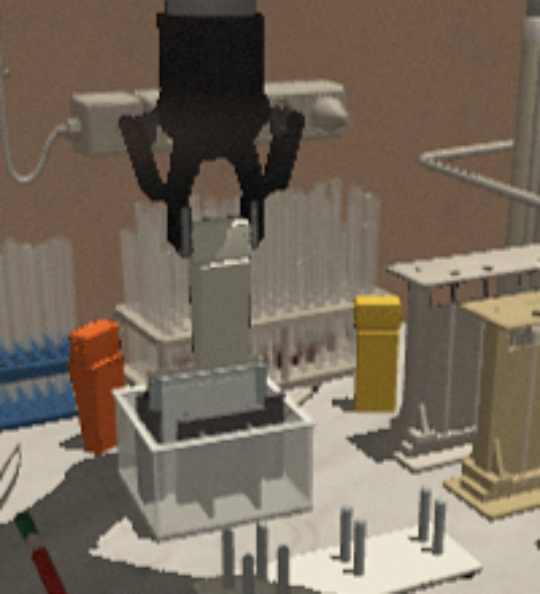

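```bash
python3 -m jog '[{"hand":30,"dx":-2.3,"dy":-2.5,"dz":5,"rx":0,"ry":0,"rz":0},{"hand":30,"dx":0,"dy":0,"dz":10,"rx":0,"ry":0,"rz":0},{"hand":30,"dx":0,"dy":0,"dz":8,"rx":0,"ry":0,"rz":0},{"hand":30,"dx":0,"dy":0,"dz":4,"rx":0,"ry":0,"rz":0},{"hand":30,"dx":0,"dy":0,"dz":0,"rx":0,"ry":0,"rz":0}]'
python3 - <<'E'
from wed import *
d=arm.get_image("scene");wedge(d)
cv2.imwrite("pics/c14.png",cv2.resize(d["img"][100:260,220:380,::-1],None,fx=3.5,fy=3.5))
E
python3 plan.py 571.8 247.6 176 -96.1 1
```

```text
clock: 12.95
position: [572.1, 247.1, 186.0]
ee_rot: [-0.669, 0.744, 0.0, -0.002]
contact_force: [0.3, -0.2, -2.0]
gripper_width: 44.8
TCP tank [-19.09  -0.22] 186.93651424648712 slope face x@z0=137: -31.51  dx/dz -0.1556 (ideal -0.16)  yaw -0.0113 n=373
 y edges [-20.81  19.89] mid -0.02954328677391871 tilt y/z -0.027890978839488323 zmin [95.56 96.24 96.47 96.48]
t 13.0 pos [572.6 247.3 186.9] yaw -96.08 tilt 0.13 F [-0.1 -0.   0.1] w 44.9
rot per row [ 0.0016 -0.0016  0.0003]
0 [-0.2  0.8 10.9]
```

View pics/c14.png

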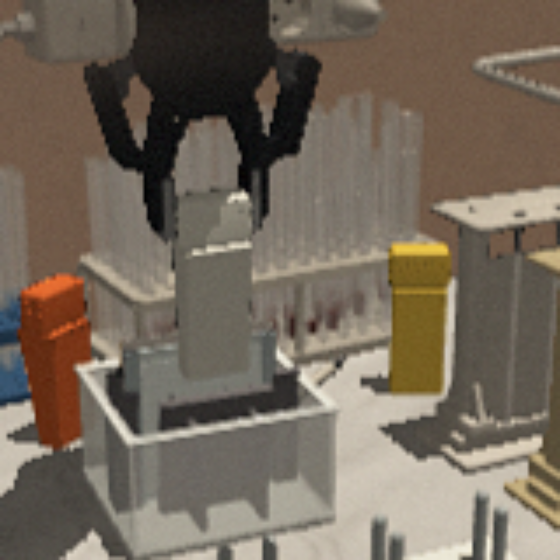

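```bash
python3 -m jog '[{"hand":30,"dx":-0.5,"dy":0,"dz":4,"rx":0,"ry":0,"rz":0},{"hand":30,"dx":0,"dy":0,"dz":4,"rx":0,"ry":0,"rz":0},{"hand":30,"dx":0,"dy":0,"dz":4,"rx":0,"ry":0,"rz":0},{"hand":30,"dx":0,"dy":0,"dz":2,"rx":0,"ry":0,"rz":0}]'
python3 -m jog '[{"hand":30,"dx":0,"dy":0,"dz":2,"rx":0,"ry":0,"rz":0},{"hand":30,"dx":0,"dy":-0.3,"dz":3,"rx":0,"ry":0,"rz":0},{"hand":30,"dx":0,"dy":-0.3,"dz":3,"rx":0,"ry":0,"rz":0}]'
python3 plan.py 571.8 247.6 176 -96.1 1
```

```text
clock: 13.33
position: [573.0, 247.8, 173.3]
ee_rot: [-0.668, 0.744, 0.0, -0.0]
contact_force: [-0.3, 0.2, -1.9]
gripper_width: 45.0
clock: 13.58
position: [573.9, 248.0, 166.0]
ee_rot: [-0.669, 0.744, -0.0, 0.0]
contact_force: [-0.2, -0.1, -1.3]
gripper_width: 45.0
t 13.5833 pos [573.9 248.  166. ] yaw -96.09 tilt 0.02 F [-0.2 -0.1 -1.3] w 45.0
rot per row [-0.0003  0.0001  0.0002]
0 [  0.6   2.  -10. ]
```

```bash
python3 -m jog '[{"hand":30,"dx":0,"dy":0,"dz":3,"rx":0,"ry":0,"rz":0},{"hand":30,"dx":0,"dy":0,"dz":3,"rx":0,"ry":0,"rz":0},{"hand":30,"dx":0,"dy":0,"dz":3,"rx":0,"ry":0,"rz":0}]'
python3 -m jog '[{"hand":30,"dx":0,"dy":0,"dz":3,"rx":0,"ry":0,"rz":0},{"hand":30,"dx":0,"dy":0,"dz":2,"rx":0,"ry":0,"rz":0},{"hand":30,"dx":0,"dy":0,"dz":0,"rx":0,"ry":0,"rz":0}]'
python3 plan.py 571.8 247.6 176 -96.1 1
```

```text
clock: 13.83
position: [574.5, 248.1, 157.2]
ee_rot: [-0.669, 0.744, -0.0, 0.001]
contact_force: [0.7, 0.2, 0.7]
gripper_width: 45.4
clock: 14.08
position: [574.8, 248.3, 152.2]
ee_rot: [-0.669, 0.744, -0.001, 0.001]
contact_force: [4.5, -0.3, -1.8]
gripper_width: 45.0
t 14.0833 pos [574.8 248.3 152.2] yaw -96.09 tilt 0.14 F [ 4.5 -0.3 -1.8] w 45.0
rot per row [-0.0023  0.001   0.0003]
0 [  1.    2.9 -23.8]
```

```bash
python3 -m jog '[{"hand":30,"dx":0,"dy":-1,"dz":1,"rx":0,"ry":0,"rz":0},{"hand":30,"dx":0,"dy":-0.3,"dz":2,"rx":0,"ry":0,"rz":0},{"hand":30,"dx":0,"dy":-0.2,"dz":1,"rx":0,"ry":0,"rz":0}]'
python3 - <<'E'
from wed import *
d=arm.get_image("top");casstop(d)
d=arm.get_image("scene");wedge(d)
cv2.imwrite("pics/c15.png",cv2.resize(d["img"][100:260,220:380,::-1],None,fx=3.5,fy=3.5))
E
python3 plan.py 571.8 247.6 176 -96.1 1
```

```text
clock: 14.33
position: [575.8, 247.9, 148.2]
ee_rot: [-0.669, 0.744, -0.0, 0.0]
contact_force: [3.4, -1.0, 0.6]
gripper_width: 44.6
cass top hidden 0
TCP tank [-16.14   0.73] 148.10388161673464 slope face x@z0=98: -29.94  dx/dz -0.0120 (ideal -0.16)  yaw -0.0342 n=375
 y edges [-19.91  26.06] mid 3.1869181739985954 tilt y/z 0.02638337862871231 zmin [68.11 68.33 68.33 68.47]
t 14.4333 pos [575.7 247.9 148.1] yaw -96.09 tilt 0.05 F [ 3.   0.7 -0.3] w 44.9
rot per row [-0.0008  0.0003  0.0001]
0 [  0.7   3.8 -27.9]
```

View pics/c15.png

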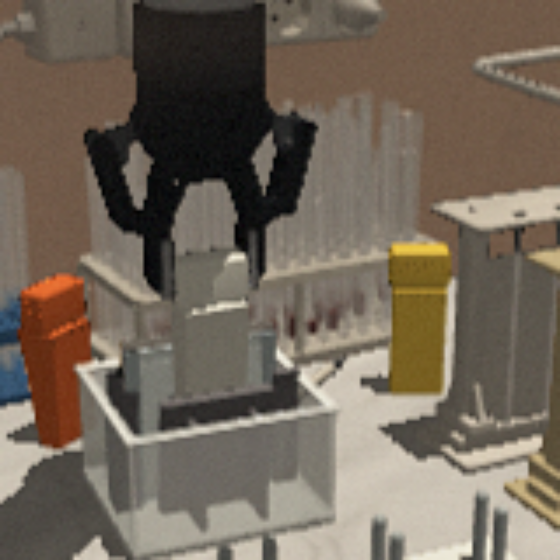

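```bash
python3 -m jog '[{"hand":30,"dx":0,"dy":-0.6,"dz":1,"rx":0,"ry":0,"rz":0},{"hand":30,"dx":0,"dy":-0.2,"dz":1,"rx":0,"ry":0,"rz":0},{"hand":30,"dx":0,"dy":-0.2,"dz":1,"rx":0,"ry":0,"rz":0}]'
python3 -m jog '[{"hand":30,"dx":0,"dy":-0.3,"dz":1,"rx":0,"ry":0,"rz":0},{"hand":30,"dx":0,"dy":-0.2,"dz":1,"rx":0,"ry":0,"rz":0},{"hand":30,"dx":0,"dy":0,"dz":0,"rx":0,"ry":0,"rz":0}]'
python3 plan.py 571.8 247.6 176 -96.1 1
```

```text
clock: 14.68
position: [576.3, 247.7, 145.1]
ee_rot: [-0.669, 0.744, -0.0, 0.0]
contact_force: [2.9, -0.9, 1.0]
gripper_width: 44.9
clock: 14.93
position: [576.7, 247.6, 142.8]
ee_rot: [-0.669, 0.744, 0.0, -0.0]
contact_force: [3.5, 0.0, -0.8]
gripper_width: 44.8
t 14.9333 pos [576.7 247.6 142.8] yaw -96.1 tilt 0.02 F [ 3.5  0.  -0.8] w 44.8
rot per row [ 0.0003 -0.0003  0.0001]
0 [  0.5   4.9 -33.2]
```

```bash
python3 -m jog '[{"hand":30,"dx":0,"dy":-0.4,"dz":1,"rx":0,"ry":0,"rz":0},{"hand":30,"dx":0,"dy":-0.2,"dz":1,"rx":0,"ry":0,"rz":0},{"hand":30,"dx":0,"dy":-0.2,"dz":1,"rx":0,"ry":0,"rz":0}]'
python3 -m jog '[{"hand":30,"dx":0,"dy":-0.2,"dz":1,"rx":0,"ry":0,"rz":0},{"hand":30,"dx":0,"dy":-0.2,"dz":1,"rx":0,"ry":0,"rz":0},{"hand":30,"dx":0,"dy":0,"dz":0,"rx":0,"ry":0,"rz":0}]'
python3 plan.py 571.8 247.6 176 -96.1 1
```

```text
clock: 15.18
position: [577.4, 247.5, 140.1]
ee_rot: [-0.668, 0.744, 0.0, -0.0]
contact_force: [1.0, 0.2, 2.8]
gripper_width: 45.1
clock: 15.43
position: [577.8, 247.5, 138.4]
ee_rot: [-0.668, 0.744, 0.0, -0.0]
contact_force: [-0.3, 0.4, 3.5]
gripper_width: 44.9
t 15.4333 pos [577.8 247.5 138.4] yaw -96.12 tilt 0.02 F [-0.3  0.4  3.5] w 44.9
rot per row [ 0.0003 -0.0001 -0.0003]
0 [  0.5   6.  -37.6]
```

```bash
python3 -m jog '[{"hand":50,"dx":0,"dy":0,"dz":0,"rx":0,"ry":0,"rz":0},{"hand":56,"dx":0,"dy":0,"dz":0,"rx":0,"ry":0,"rz":0},{"hand":60,"dx":0,"dy":0,"dz":0,"rx":0,"ry":0,"rz":0},{"hand":60,"dx":0,"dy":0,"dz":0,"rx":0,"ry":0,"rz":0},{"hand":60,"dx":0,"dy":0,"dz":0,"rx":0,"ry":0,"rz":0}]'
python3 -m jog '[{"hand":60,"dx":0,"dy":0,"dz":-5,"rx":0,"ry":0,"rz":0},{"hand":60,"dx":0,"dy":0,"dz":-20,"rx":0,"ry":0,"rz":0},{"hand":60,"dx":0,"dy":0,"dz":-25,"rx":0,"ry":0,"rz":0},{"hand":60,"dx":0,"dy":0,"dz":-20,"rx":0,"ry":0,"rz":0},{"hand":40,"dx":0,"dy":0,"dz":0,"rx":0,"ry":0,"rz":0}]'
cat >> wed.py <<'E'
def look(n):
    d=arm.get_image("scene");S=cloud(d);q=np.dstack([(S[...,:2]-C)@A,S[...,2]])
    cv2.imwrite(f"pics/{n}.png",cv2.resize(d["img"][100:260,220:380,::-1],None,fx=3.5,fy=3.5))
    m=(q[...,0]>-40)&(q[...,0]<8)&(abs(q[...,1]-1)<26)&(q[...,2]>125)&(q[...,2]<175)
    b=q[m]; t=b[(b[:,2]>np.percentile(b[:,2],80)-6)]
    print("head pts",len(b),"zmax",np.percentile(b[:,2],[80,90,97]))
    tz=np.percentile(b[:,2],88);tt=b[abs(b[:,2]-tz)<3];print("top: z",np.median(tt[:,2]),"x",tt[:,0].min(),tt[:,0].max(),"y",tt[:,1].min(),tt[:,1].max())
    f=b[(b[:,2]<tz-5)&(b[:,2]>tz-27)&(abs(b[:,1]-1)<18)];print("head front x",np.median(f[:,0]),"slope dx/dz",np.polyfit(f[:,2],f[:,0],1)[0])
E
python3 -c "
from wed import *
look('c16')"; python3 plan.py 578 247.5 176 -96.1 1
```

```text
clock: 15.85
position: [577.6, 247.4, 137.6]
ee_rot: [-0.669, 0.744, 0.0, -0.001]
contact_force: [0.0, -0.4, 0.1]
gripper_width: 60.3
clock: 16.27
position: [580.4, 248.7, 213.8]
ee_rot: [-0.669, 0.743, -0.001, 0.005]
contact_force: [0.8, 0.3, 0.9]
gripper_width: 48.8
head pts 463 zmax [160.65 163.28 164.04]
top: z 163.18754381331163 x -29.73709775713916 -5.377650735502632 y -21.79598953151714 22.02492366022733
head front x -28.149683920524545 slope dx/dz -0.026342933702602184
t 16.3167 pos [579.2 248.3 211.4] yaw -96.07 tilt 0.35 F [ 1.2  0.2 -0.1] w 41.7
rot per row [-0.0048  0.0038  0.0005]
0 [ 1.   1.3 35.3]
```

View pics/c16.png

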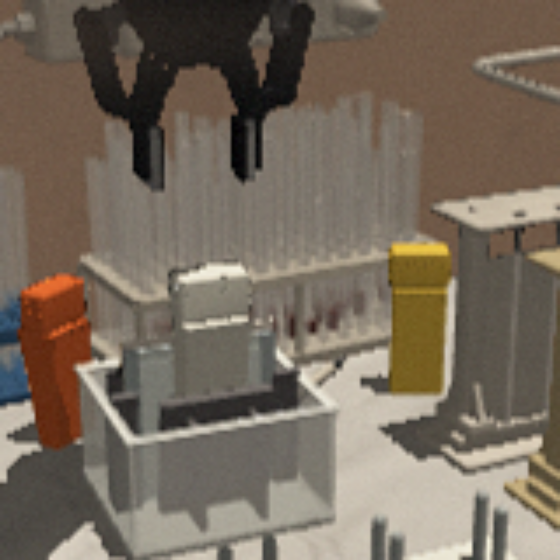

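```bash
python3 -m jog '[{"hand":0,"dx":1,"dy":1.5,"dz":10,"rx":-0.004,"ry":0.003,"rz":0},{"hand":0,"dx":0,"dy":0,"dz":10,"rx":0,"ry":0,"rz":0},{"hand":0,"dx":0,"dy":0,"dz":8,"rx":0,"ry":0,"rz":0},{"hand":0,"dx":0,"dy":0,"dz":0,"rx":0,"ry":0,"rz":0},{"hand":0,"dx":0,"dy":0,"dz":0,"rx":0,"ry":0,"rz":0}]'
python3 plan.py 577.5 247.2 163 -96.1 1
python3 -c "
from wed import *
look('c17')"
```

```text
clock: 16.73
position: [575.6, 246.1, 178.0]
ee_rot: [-0.669, 0.744, 0.001, -0.005]
contact_force: [0.7, -0.0, 0.3]
gripper_width: 0.3
t 16.7333 pos [575.6 246.1 178. ] yaw -96.09 tilt 0.52 F [ 0.7 -0.   0.3] w 0.3
rot per row [ 0.0068 -0.006   0.0002]
0 [-1.4 -1.8 15. ]
head pts 464 zmax [160.61 163.48 164.11]
top: z 163.3805805106524 x -29.74931061991371 -6.163905292398585 y -22.777080521358926 21.96454925424218
head front x -28.173044315801302 slope dx/dz -0.025054363793018983
```

View pics/c17.png

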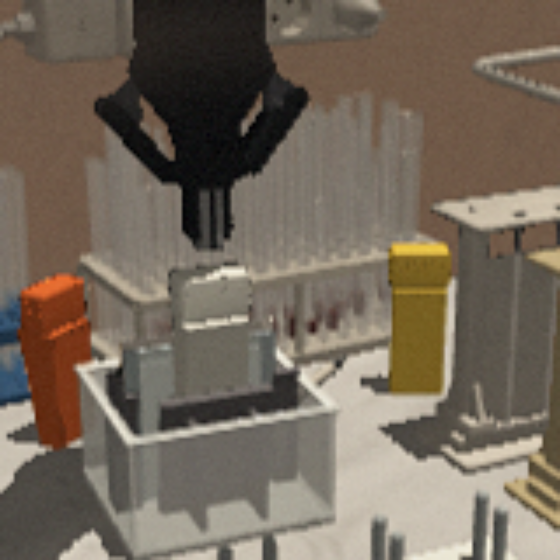

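```bash
python3 -m jog '[{"hand":0,"dx":-1,"dy":-1.5,"dz":3,"rx":0.005,"ry":-0.004,"rz":0},{"hand":0,"dx":0,"dy":0,"dz":3,"rx":0,"ry":0,"rz":0},{"hand":0,"dx":0,"dy":0,"dz":2,"rx":0,"ry":0,"rz":0},{"hand":0,"dx":0,"dy":0,"dz":1.7,"rx":0,"ry":0,"rz":0}]'
python3 -m jog '[{"hand":0,"dx":0,"dy":0,"dz":1.5,"rx":0,"ry":0,"rz":0},{"hand":0,"dx":0,"dy":0,"dz":1.5,"rx":0,"ry":0,"rz":0}]'
python3 plan.py 577.5 247.2 163 -96.1 1
```

```text
clock: 17.12
position: [577.8, 247.4, 170.2]
ee_rot: [-0.669, 0.744, -0.0, 0.001]
contact_force: [0.3, 0.3, 0.9]
gripper_width: 0.5
clock: 17.28
position: [577.9, 247.5, 167.3]
ee_rot: [-0.669, 0.744, -0.0, 0.001]
contact_force: [0.3, 0.8, -0.1]
gripper_width: 0.2
t 17.2833 pos [577.9 247.5 167.3] yaw -96.09 tilt 0.09 F [ 0.3  0.8 -0.1] w 0.2
rot per row [-0.0012  0.001   0.0002]
0 [0.3 0.4 4.3]
```

```bash
for i in 1; do python3 -m jog '[{"hand":0,"dx":0,"dy":0,"dz":1.5,"rx":0,"ry":0,"rz":0},{"hand":0,"dx":0,"dy":0,"dz":1.5,"rx":0,"ry":0,"rz":0}]'; done
python3 -m jog '[{"hand":0,"dx":0,"dy":0,"dz":1,"rx":0,"ry":0,"rz":0}]'
```

```text
clock: 17.45
position: [578.0, 247.5, 164.5]
ee_rot: [-0.669, 0.744, -0.0, 0.001]
contact_force: [-0.7, -0.3, 3.8]
gripper_width: 0.1
clock: 17.53
position: [578.2, 247.6, 164.2]
ee_rot: [-0.669, 0.744, -0.0, 0.001]
contact_force: [-2.0, -0.2, 6.8]
gripper_width: -0.3
```

```bash
python3 -m jog '[{"hand":0,"dx":0,"dy":0,"dz":1,"rx":0,"ry":0,"rz":0}]'
python3 -m jog '[{"hand":0,"dx":0,"dy":0,"dz":1,"rx":0,"ry":0,"rz":0}]'
```

```text
clock: 17.62
position: [578.3, 247.7, 163.9]
ee_rot: [-0.669, 0.743, -0.0, 0.001]
contact_force: [-2.7, 0.9, 8.7]
gripper_width: 0.3
clock: 17.7
position: [578.5, 247.8, 163.6]
ee_rot: [-0.669, 0.743, -0.001, 0.002]
contact_force: [-4.2, 0.5, 10.5]
gripper_width: 0.1
```

```bash
python3 -m jog '[{"hand":0,"dx":0,"dy":0,"dz":1,"rx":0,"ry":0,"rz":0}]'
python3 -m jog '[{"hand":0,"dx":0,"dy":0,"dz":1,"rx":0,"ry":0,"rz":0}]'
```

```text
clock: 17.78
position: [578.7, 247.9, 163.3]
ee_rot: [-0.669, 0.743, -0.001, 0.002]
contact_force: [-4.4, -0.9, 13.1]
gripper_width: 0.2
clock: 17.87
position: [578.8, 248.0, 163.0]
ee_rot: [-0.669, 0.743, -0.001, 0.002]
contact_force: [-4.5, 0.0, 14.7]
gripper_width: 0.1
```

```bash
python3 -m jog '[{"hand":0,"dx":0,"dy":0,"dz":0,"rx":0,"ry":0,"rz":0}]'
python3 -m jog '[{"hand":0,"dx":0,"dy":0,"dz":-6,"rx":0,"ry":0,"rz":0},{"hand":0,"dx":0,"dy":0,"dz":-25,"rx":0,"ry":0,"rz":0},{"hand":0,"dx":0,"dy":30,"dz":-10,"rx":0,"ry":0,"rz":0},{"hand":0,"dx":0,"dy":40,"dz":0,"rx":0,"ry":0,"rz":0},{"hand":0,"dx":0,"dy":40,"dz":0,"rx":0,"ry":0,"rz":0}]'
python3 -m jog '[{"hand":0,"dx":0,"dy":40,"dz":0,"rx":0,"ry":0,"rz":0},{"hand":0,"dx":0,"dy":0,"dz":0,"rx":0,"ry":0,"rz":0}]'
python3 -c "
from wed import *
look('c18');d=arm.get_image('top');casstop(d)
T=cloud(d);q=np.dstack([(T[...,:2]-C)@A,T[...,2]])
b=q[(q[...,2]>140)&(q[...,2]<180)&(abs(q[...,0]+15)<25)&(abs(q[...,1])<35)]
print('wedge top',b.mean(0),b.min(0),b.max(0),np.median(b[:,2]),len(b),cv2.minAreaRect(b[:,:2].astype(np.float32)))
cv2.imwrite('pics/t18.png',cv2.resize(d['img'][150:290,250:365,::-1],None,fx=4,fy=4))
"; python3 plan.py 578 247.5 176 -96.1 1
```

```text
clock: 17.95
position: [578.8, 248.0, 163.0]
ee_rot: [-0.669, 0.743, -0.001, 0.003]
contact_force: [-4.2, 0.2, 12.4]
gripper_width: -0.2
clock: 18.37
position: [468.0, 259.2, 200.4]
ee_rot: [-0.668, 0.744, 0.0, 0.001]
contact_force: [-0.4, 0.8, -0.4]
gripper_width: 0.0
clock: 18.53
position: [422.8, 262.1, 199.9]
ee_rot: [-0.67, 0.743, 0.001, -0.001]
contact_force: [0.3, -0.3, -0.0]
gripper_width: 0.2
head pts 438 zmax [159.47 161.7  162.36]
top: z 161.4213629767763 x -30.303381903112175 -4.473605142721684 y -20.918841045131977 23.493100918331066
head front x -27.81967206273198 slope dx/dz -0.034751699720144136
cass top: mean [  3.19   0.3  115.21] n 136 x range -1.3609363625772435 7.092072927486374 y -49.08906382813296 48.200783865314754 yaw -0.0047019627
wedge top [-16.74  -0.8  161.72] [-28.2  -23.93 141.11] [ -3.79  23.36 166.04] 162.65178183753338 246 ((-15.940629005432129, -0.2870140075683594), (47.3763427734375, 24.332721710205078), 89.66072845458984)
t 18.6333 pos [427.6 263.6 200.8] yaw -95.95 tilt 0.14 F [1.2 0.1 0.4] w -0.1
rot per row [-0.0017  0.0018  0.0026]
0 [   0.5 -151.2   25.1]
```

View pics/c18.png

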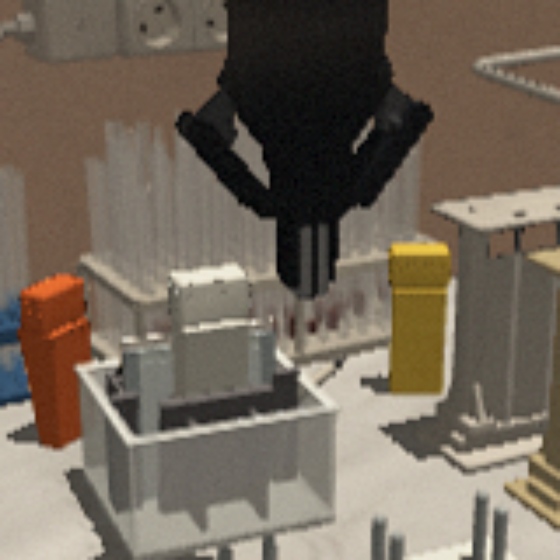

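View pics/t18.png

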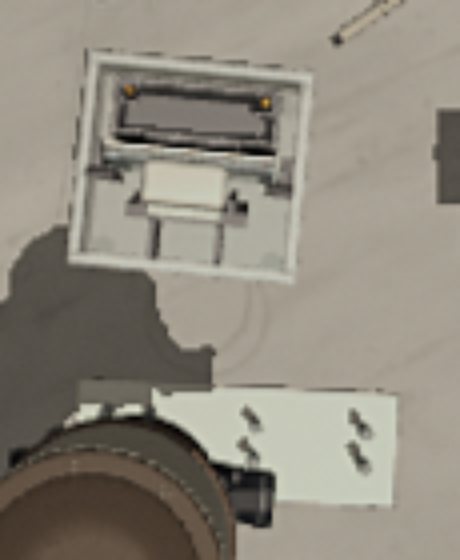

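```bash
cat >> wed.py <<'E'
def tiltw():
    d=arm.get_image("scene");S=cloud(d);q=np.dstack([(S[...,:2]-C)@A,S[...,2]])
    for lo,hi in((134,158),(98,128)):
        b=q[(abs(q[...,1]-1)<15)&(q[...,0]<-20)&(q[...,0]>-38)&(q[...,2]>lo)&(q[...,2]<hi)]
        for _ in range(5):
            M=np.c_[np.ones(len(b)),b[:,1],b[:,2]-lo];c=np.linalg.lstsq(M,b[:,0],rcond=None)[0];e=b[:,0]-M@c;b=b[abs(e)<max(2*e.std(),.8)]
        print("front z",lo,hi,"x@lo %.2f dx/dy %.4f dx/dz %.4f n %d"%(*c,len(b)))
E
python3 -c "
from wed import *
tiltw()"
python3 plan.py 577.5 247.4 172 -96.1 4
```

```text
front z 134 158 x@lo -27.50 dx/dy -0.0044 dx/dz -0.0181 n 117
front z 98 128 x@lo -27.06 dx/dy -0.0006 dx/dz -0.1836 n 149
t 18.6833 pos [428.7 263.8 200.7] yaw -96.02 tilt 0.16 F [ 0.1 -0.8  0.5] w 0.4
rot per row [-0.0005  0.0005  0.0004]
0 [  0.2 -37.4   7.3]
1 [  0.2 -37.4   7.2]
2 [  0.2 -37.4   7.2]
3 [  0.1 -37.4   7.2]
```

```bash
python3 -m jog '[{"hand":0,"dx":0.2,"dy":-35,"dz":0,"rx":0,"ry":0,"rz":0},{"hand":0,"dx":0.2,"dy":-38,"dz":0,"rx":0,"ry":0,"rz":0},{"hand":0,"dx":0.2,"dy":-38,"dz":8,"rx":0,"ry":0,"rz":0},{"hand":0,"dx":0,"dy":-28,"dz":8,"rx":0,"ry":0,"rz":0},{"hand":0,"dx":0,"dy":-8,"dz":5,"rx":0,"ry":0,"rz":0}]'
python3 -m jog '[{"hand":0,"dx":0,"dy":0,"dz":3,"rx":0,"ry":0,"rz":0},{"hand":0,"dx":0,"dy":0,"dz":0,"rx":0,"ry":0,"rz":0},{"hand":0,"dx":0,"dy":0,"dz":0,"rx":0,"ry":0,"rz":0}]'
python3 plan.py 577.5 247.4 165 -96.1 1
```

```text
clock: 19.1
position: [579.5, 245.9, 177.0]
ee_rot: [-0.667, 0.745, -0.0, 0.0]
contact_force: [-0.0, 0.0, 0.0]
gripper_width: 0.3
clock: 19.35
position: [574.3, 247.0, 176.1]
ee_rot: [-0.669, 0.744, 0.0, 0.0]
contact_force: [-0.3, -0.3, -0.2]
gripper_width: 0.2
t 19.35 pos [574.3 247.  176.1] yaw -96.1 tilt 0.02 F [-0.3 -0.3 -0.2] w 0.2
rot per row [-0.0003  0.0003  0.0001]
0 [-0.8 -3.1 11.1]
```

```bash
python3 -m jog '[{"hand":0,"dx":-0.8,"dy":-3,"dz":4,"rx":0,"ry":0,"rz":0},{"hand":0,"dx":0,"dy":0,"dz":3,"rx":0,"ry":0,"rz":0},{"hand":0,"dx":0,"dy":0,"dz":1.7,"rx":0,"ry":0,"rz":0},{"hand":0,"dx":0,"dy":0,"dz":1.7,"rx":0,"ry":0,"rz":0}]'
python3 -m jog '[{"hand":0,"dx":0,"dy":0,"dz":1.7,"rx":0,"ry":0,"rz":0}]'
python3 -m jog '[{"hand":0,"dx":0,"dy":0,"dz":1.7,"rx":0,"ry":0,"rz":0}]'
```

```text
clock: 19.68
position: [577.4, 248.0, 166.1]
ee_rot: [-0.669, 0.743, -0.0, 0.001]
contact_force: [-0.2, -0.6, 0.9]
gripper_width: 0.2
clock: 19.77
position: [577.6, 247.9, 164.4]
ee_rot: [-0.669, 0.743, -0.0, 0.001]
contact_force: [0.5, -0.0, 0.5]
gripper_width: -0.0
clock: 19.85
position: [577.8, 247.8, 163.0]
ee_rot: [-0.669, 0.743, -0.0, 0.001]
contact_force: [-4.1, -0.5, 11.5]
gripper_width: 0.7
```

```bash
python3 -m jog '[{"hand":0,"dx":0,"dy":0,"dz":1,"rx":0,"ry":0,"rz":0}]'
```

```text
clock: 19.93
position: [577.9, 247.8, 163.0]
ee_rot: [-0.669, 0.743, -0.0, 0.001]
contact_force: [-4.7, -0.5, 9.9]
gripper_width: -0.5
```

```bash
python3 -m jog '[{"hand":0,"dx":0,"dy":0,"dz":1.5,"rx":0,"ry":0,"rz":0}]'
python3 -m jog '[{"hand":0,"dx":0,"dy":0,"dz":1,"rx":0,"ry":0,"rz":0}]'
```

```text
clock: 20.02
position: [578.3, 247.9, 162.9]
ee_rot: [-0.669, 0.743, -0.001, 0.001]
contact_force: [-4.7, -0.8, 15.2]
gripper_width: 0.1
clock: 20.1
position: [578.5, 247.9, 162.9]
ee_rot: [-0.669, 0.743, -0.001, 0.002]
contact_force: [-5.9, -1.7, 15.8]
gripper_width: -0.0
```

```bash
python3 -m jog '[{"hand":0,"dx":0,"dy":0,"dz":0.6,"rx":0,"ry":0,"rz":0}]'
python3 -m jog '[{"hand":0,"dx":0,"dy":0,"dz":-6,"rx":0,"ry":0,"rz":0},{"hand":0,"dx":0,"dy":0,"dz":-25,"rx":0,"ry":0,"rz":0},{"hand":0,"dx":0,"dy":30,"dz":-10,"rx":0,"ry":0,"rz":0},{"hand":0,"dx":0,"dy":40,"dz":0,"rx":0,"ry":0,"rz":0},{"hand":0,"dx":0,"dy":40,"dz":0,"rx":0,"ry":0,"rz":0}]'
python3 -m jog '[{"hand":0,"dx":0,"dy":40,"dz":0,"rx":0,"ry":0,"rz":0},{"hand":0,"dx":0,"dy":0,"dz":0,"rx":0,"ry":0,"rz":0},{"hand":0,"dx":0,"dy":0,"dz":0,"rx":0,"ry":0,"rz":0},{"hand":0,"dx":0,"dy":0,"dz":0,"rx":0,"ry":0,"rz":0},{"hand":0,"dx":0,"dy":0,"dz":0,"rx":0,"ry":0,"rz":0}]'
python3 -c "
from wed import *
look('c19');tiltw();d=arm.get_image('top');casstop(d)
T=cloud(d);q=np.dstack([(T[...,:2]-C)@A,T[...,2]])
b=q[(q[...,2]>155)&(q[...,2]<180)&(abs(q[...,0]+15)<25)&(abs(q[...,1])<35)]
print('wedge top',b.mean(0),np.median(b[:,2]),len(b))
# cassette -x face seen by scene, sides of wedge, and glass side tilt
d=arm.get_image('scene');S=cloud(d);q=np.dstack([(S[...,:2]-C)@A,S[...,2]])
b=q[(abs(q[...,1])>28)&(abs(q[...,1])<47)&(q[...,2]>92)&(q[...,2]<115)&(abs(q[...,0])<12)]
M=np.c_[np.ones(len(b)),b[:,1],b[:,2]-100];print('cass face',np.linalg.lstsq(M,b[:,0],rcond=None)[0],len(b))
t=b=None
z=np.sort(q[(abs(q[...,1])<48)&(abs(q[...,1])>26)&(abs(q[...,0]-3)<8)&(q[...,2]>105)&(q[...,2]<130)][:,2]);print('cass top z',z[-12:])
print(arm.read_state()['contact_force'],arm.read_state()['joint_vel'].round(3))
"
```

```text
clock: 20.18
position: [578.6, 247.9, 162.8]
ee_rot: [-0.669, 0.743, -0.001, 0.002]
contact_force: [-6.1, -0.5, 17.6]
gripper_width: -0.3
clock: 20.6
position: [468.0, 259.4, 199.6]
ee_rot: [-0.668, 0.744, 0.0, 0.001]
contact_force: [-0.9, 1.3, 0.2]
gripper_width: 0.1
clock: 21.02
position: [429.6, 263.9, 199.5]
ee_rot: [-0.668, 0.744, -0.0, 0.001]
contact_force: [-0.4, -0.8, 0.5]
gripper_width: 0.1
head pts 442 zmax [159.48 161.66 162.11]
top: z 161.4391553220427 x -30.37224019566501 -6.79030963282059 y -20.98126576321988 22.79947684398718
head front x -27.918020681617577 slope dx/dz 0.0434433115800961
front z 134 158 x@lo -27.57 dx/dy 0.0062 dx/dz -0.0313 n 123
front z 98 128 x@lo -27.64 dx/dy 0.0005 dx/dz -0.1494 n 146
cass top: mean [  3.28  -0.63 114.8 ] n 133 x range -1.0163045359657763 7.043438555876229 y -49.09381749289518 47.84356167285205 yaw 0.0043501696
wedge top [-16.35  -0.45 162.32] 162.5573215470032 235
cass face [-0.74  0.    0.19] 162
cass top z [116.26 116.44 116.46 116.65 116.83 116.9  116.97 117.07 117.07 117.15 117.16 117.6 ]
[-0.44 -1.47 -0.41] [ 0. -0. -0. -0.  0. -0.]
```

View pics/c19.png

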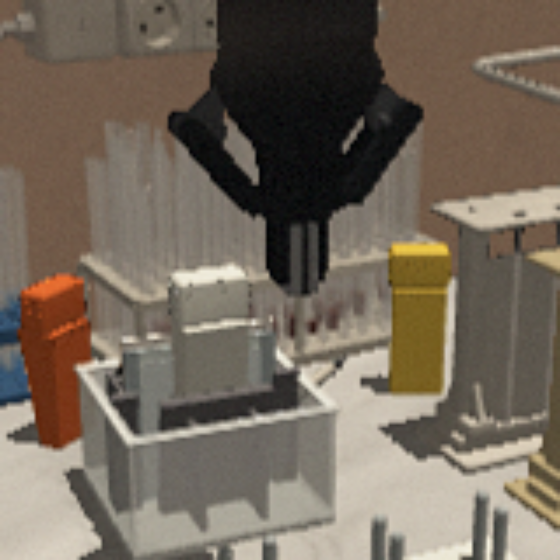

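```bash
python3 -c "
from wed import *
d=arm.get_image('scene');S=cloud(d);q=np.dstack([(S[...,:2]-C)@A,S[...,2]])
for lo,hi in((25,49),(-49,-25)):
  b=q[(q[...,1]>lo)&(q[...,1]<hi)&(q[...,2]>91)&(q[...,2]<112)&(abs(q[...,0])<9)]
  for _ in range(8):
    c=np.polyfit(b[:,2]-100,b[:,0],1);e=b[:,0]-np.polyval(c,b[:,2]-100);b=b[abs(e-np.median(e))<max(1.5*e.std(),.8)]
  print(c,len(b))
  for z in range(90,114,4): s=q[(q[...,1]>lo)&(q[...,1]<hi)&(abs(q[...,2]-z)<2)&(abs(q[...,0])<12)];print(z,np.median(s[:,0]) if len(s) else None,len(s))
"
```

```text
[ 0.1  -1.38] 39
90 -1.202984094343201 14
94 -0.8127268816971351 21
98 -0.9040688483534827 18
102 -0.6898723131873502 15
106 -0.9086636822500511 19
110 0.7909572058778073 27
[-0.01 -1.51] 29
90 -0.7850501383030104 12
94 -1.671430876862249 11
98 -0.6601400395182777 15
102 -0.4287271822383595 12
106 -1.4144517577775662 14
110 -0.6994557396072546 19
```

```bash
python3 -c "
from bench import arm
d=arm.get_image('top');import cv2;cv2.imwrite('pics/t20.png',d['img'][...,::-1])
print(arm.read_state()['clock'],arm.job_done())"
```

```text
the job is handed in; nothing more can be done
21.3167 None
```

View pics/t20.png

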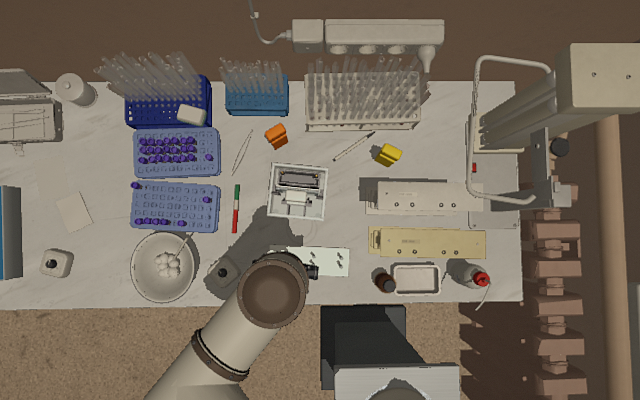

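The cassette stands on the tank floor and the wedge is tapped tight in its slot. I handed the job in at 21.3 s; no verdict is reported.

**Cassette:** On the first try it landed on the gasket's flare and the wrist force reached about 34 N. I backed off, shifted it about 2 mm and lowered it again without resistance. Its top edge then measured about 117–118 mm above the bench, where a seated cassette should be.

**Wedge:** I set it in the slot until it touched both sides, let go, and it stood by itself. Two taps with the shut fingertips followed:
- The first tap rose to 14.7 N. The wedge went down about 1.5–2 mm and the cassette top moved back about 1.3 mm, to where the gasket should be.
- The second tap rose to 17.6 N and moved the wedge about 0.2 mm, so it sits tight.

**Last checks:**
- **Position:** the wedge head was about 2 mm from the slot's middle. The cassette was square to the tank within about 0.005 rad.
- **Lean:** wedge lean came out between 0.01 and 0.03 rad, but one fit of the head's front gave +0.043. Cassette tilt was noisy: row medians looked near vertical, but one side's fit gave 0.10 rad and an earlier unfiltered one 0.19. I took those two as errors from other surfaces in the fit.
- **Camera disagreement:** the two cameras differ by about 1.5 mm, which I allowed for.
- **Bystanders:** none looks moved in the last picture, though the arm partly shades the timer. I did not measure them.
- **Not measurable:** I could not measure the wedge's press on the cassette directly and judged it from the tap force.

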